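# Set up the turner's chuck for the next cup

## Robot

A 6-joint arm with a two-finger parallel gripper is mounted at the origin on the work surface. World frame = base frame: x ahead of the robot, y to its left, z up, the work surface at z = 0. Lengths are in m, angles in rad, forces in N, time in s.
With the tool pointing down it reaches from about 0.375 to 0.925 m from the base axis. Payload 5.7 kg.
Tool frame: the origin (TCP) lies on the centre line of the jaws, within the pads' length; the fingertips stand 8 mm ahead of it and the grasp point (between the pads) lies 11 mm behind it (manip.tip_extent is the z of the fingertips in the tool frame, in m); z points along the fingers, y is the line along which they close (so a half turn about z gives the same grasp; the last joint's range is limited). The gripper opens to 88 mm and grips with 3 to 60 N. Pads are 20 mm wide; open, the fingers measure 115 mm over their backs; the gripper's body (75 mm by 178 mm) begins 61 mm behind the grasp point.
Start: joints at [-1.417, 0.359, 1.51, -0, 1.272, -0.115], TCP at [0.159, -0.578, 0.231] pointing down, gripper open.
Joint ranges: [-2.97, 2.97], [-1.01, 2.36], [0.21, 2.38], [-0.96, 4.11], [0.2, 2.71], [-2.98, 2.98]. Speed limits (rad/s): [2.39, 2.39, 3.14, 3.14, 3.14, 3.14].

## Interface

Orientations are given as a unit quaternion [x, y, z, w].
In Python, from cell import manip, vision, job_done gives the robot as it stands. The module is installed in compiled form; this text tells all that it offers.
- The arm moves only by the tool send_rows, never from a script. Its argument "steps" is text: rows parted by semicolons, each of 7 numbers parted by spaces: the shift along the tool's x, y, z scaled (see below), then the turn, a rotation vector about the tool's x, y, z scaled (see below), then the closure, from 0 (fully open) to 1 (shut). A call has 1 to 10 rows; each row is the pose to reach, as a shift and turn from the pose commanded when the call began, along the tool's axes at that moment; what a row does not reach only later rows make up. The controller multiplies each number of a shift by 30 cm and each number of a turn by 45 degrees. A row lasts 1/8 s, in which the tool goes at most 62.5 mm and 10.7 degrees, less where a joint would pass 70% of its speed; a pose out of reach is approached as far as the arm can. A call with a number of a shift or a turn outside -1 to 1 is refused whole. A call with a gripper value outside its range is refused whole. The fingers move at their own pace and stop on an object; "newtons" is the grip in N (left out, the last holds). Time passes only in rows, so rows that repeat a pose let the fingers close. It gives the time, the measured TCP pose, the force, the opening and the grip force at its end, in the units of the state.
- manip.state(): the state, without advancing time (a new reading comes with each control period).
- vision.snapshot(name): name is "side" or "top" or "wrist"; returns the picture (400x640x3 uint8, blue, green, red); there is no depth.
- vision.camera_params(name): a dict with "camera_matrix" (3x3 intrinsics, pixels), "R" (3x3) and "t" (3): a world point X has camera coordinates R X + t; the wrist camera has in their place "T_tool_cam" (4x4, takes a point from camera to tool coordinates, whose origin is the TCP and whose axes are the flange's). Camera axes: x right, y down, z forward; pixel columns grow to the right and rows downward; lengths in m; the calibration is good to about 2 mm. A picture is of the moment at which its call begins: read the wrist's pose just before it. camera_params takes no time and is no camera call.
- job_done(): hands the job in; it is judged then, once.
Trained networks look in the newest picture that a camera, given by its name, has taken for a name from the list of things; names that differ only in an ending like _2 or _b are one class to them, and where a whole thing is asked for, a point or a joint stands for the part that bears it (a point fixed in the world has none). Each returns a list of dicts, best first, with "score" (0 to 1); they miss things now and then, are a little off and sometimes report something else, mostly with a low value. They report only what shows in the picture. A call takes as long as a camera call. They do not tell look-alikes from the thing itself.
- vision.look_for(camera, thing): "xyz" ([x, y, z] in m, in world coordinates, good to about 4 mm: the middle of the surface that is visible of it).
The state is a dict: "time": time; "q": joint angles; "dq": joint speeds; "joint_torque": joint torques, N m; "position": TCP position; "tcp_rot": TCP orientation; "ft_force": force on the tool from outside, world axes, zero at the start; "ft_torque": the same for the moment, N m; "width": finger opening in m; "grasp_force": force on a finger pad.
Only numpy, scipy, OpenCV 4.12 (cv2) and the standard library are available. Lean on these libraries where they do the work, as an engineer would, in place of code of your own. Each camera call takes 0.05 s, during which the arm holds its last target. There are 200 camera calls.

## Task

First push the red mushroom stop fully down so that it latches, then put the reversing lever upright in neutral. Then stand every finished cup upright on the drying board and set the pale blank, tenon down, in the middle of the chuck, turning the chuck's sleeve clockwise by its handle until the jaws grip it firmly (sleeve turned home). Only when the cups are away and the blank is gripped, twist the red stop clockwise until it releases and comes up, and leave the blank gripped, the lever in neutral, the cups on the board and the other things on the bench where they are.

Things in the scene. Friction and masses are not known exactly. Their poses are not given: they have to be found in the camera images.
- stop_turn (a joint): turn of the red mushroom cap in rad, clockwise seen from above positive, 0 to 0.75 (about 43 degrees), starts at 0. Turning the latched cap clockwise lifts it 12 mm per rad, so that it is fully up at the end of the turn; it stays where it is left
- stop_top (a point): middle of the top face of the red mushroom cap on the near end of the green control box; the cap is round, 42 mm across, 25 mm high and can be gripped round its side. This point is 95 mm above the table when the stop is up and 86 mm when it is fully down (9 mm travel; takes about 7 N, and it stays down, latched, when let go); the cap's axis is vertical
- lever (a joint): lean of the reversing lever in rad: 0 is upright = neutral (in line with the white mark), positive leans to the control box's +y side, range -0.7 to 0.7; friction keeps it where it is left
- lever_ball (a point): centre of the black ball, 26 mm across, at the end of the reversing lever, 80 mm from its pivot
- lever_pivot (a point): pivot of the reversing lever, 60 mm above the table at the far end of the green control box (box 190 x 90 x 55 mm high); x axis of this frame = the hinge line, along the box away from the robot; y = across the box; z up
- sleeve (a joint): turn of the chuck's sleeve in rad, clockwise seen from above positive, 0 to 1.25: it moves all four jaws inwards 6.7 mm per rad. The jaws touch the blank's tenon at about 0.9 and grip it, springing a little, from there to the stop at 1.25; friction keeps it where it is left
- sleeve_grip (a point): middle of the upright black handle on the sleeve's arm: round, 20 mm across, from 49 to 91 mm above the table (this point at 74 mm), 80 mm from the chuck's axis; turns with the sleeve
- chuck_seat (a point): centre of the chuck's round steel face, 36 mm above the table, axis vertical; the blank's tenon stands on it between the four jaws, which rise 22 mm above the face and leave a 48 mm wide opening at sleeve 0
- jaw1: one of the four aluminium jaws; origin on the chuck's axis at face height (shifts with the jaw)
- jaw2: another of the four jaws, as jaw1
- jaw3: another of the four jaws, as jaw1
- jaw4: another of the four jaws, as jaw1
- board: fixed cork-topped drying board, 110 (x) x 330 (y) x 3 mm; origin at the centre of its underside, top 3 mm above the table
- blank: pale turned wooden blank, standing upright: tenon below 36 mm across and 28 mm high, body above 50 mm across and 44 mm high, 72 mm in all, about 120 g. Origin at the centre of the tenon's underside, z up
- cup1: finished lacquered wooden stem cup (red-brown), standing upright: foot 44 mm across, bowl 53 mm across at its widest and straight enough to grip between 40 and 70 mm up, 78 mm tall, 90 g. Origin at the centre of the underside, z up. May be absent (None)
- cup2: finished lacquered wooden stem cup (black), standing upright: foot 44 mm across, bowl 53 mm across at its widest and straight enough to grip between 40 and 70 mm up, 78 mm tall, 90 g. Origin at the centre of the underside, z up. May be absent (None)
- cup3: finished lacquered wooden stem cup (red-brown), standing upright: foot 44 mm across, bowl 53 mm across at its widest and straight enough to grip between 40 and 70 mm up, 78 mm tall, 90 g. Origin at the centre of the underside, z up. May be absent (None)
- cup4: finished lacquered wooden stem cup (black), standing upright: foot 44 mm across, bowl 53 mm across at its widest and straight enough to grip between 40 and 70 mm up, 78 mm tall, 90 g. Origin at the centre of the underside, z up. May be absent (None)
- sanding_block: bystander: cork sanding block 65 x 40 x 22 mm; origin under its centre
- ring_stock: bystander: pale wooden ring, 70 mm across, 22 mm high; origin under its centre
- tin: bystander: small tin, 50 mm across, 55 mm high; origin under its centre
- wax: bystander: yellow wax block 50 x 32 x 20 mm; origin under its centre
- pencil: bystander: green pencil 160 mm long, 8 mm thick, lying along its x; origin under its middle
There are look-alikes about, which are no part of the job. What is shaped like the cup3 but green or turquoise is not meant. What is shaped like the cup1 but purple is not meant.

How it is judged:
By the outcome, as a careful person would: the job done as asked, in the order asked, and still so for the second after the job is handed in, with the robot touching nothing.
Of cup1, cup2, cup3, cup4 only 3 to 4 are there at a start; the rules pass over those that are not, and their reading is None.
At some moment in a run one of cup1, cup2, cup3, cup4 may be knocked a few centimetres aside while the robot is not near it.
It also fails if it takes over 200 s, if anything falls off the work surface, if the arm or the gripper's body presses on something with over 40 N, if the wrist force passes 120 N, or if a joint passes its speed limit or range.

## Working session

There is one attempt and no reset: what is moved stays moved. The work goes in short steps, Python scripts to look and compute and a tool call to move; the robot and the scene stay as the last step left them, time stands still between calls to the robot, and variables do not carry over. Pictures are saved under pics/ and viewed, at most 14 in all, crops included, and the job is handed in when it is done.

Besides the shell and the picture viewer there is one more tool, called as name(argument=value, ...) on one line, values as JSON. send_rows: Moves the arm, as the interface text tells. Shifts and turns lie within -1 to 1; 1 stands for 30 cm of shift or 45 degrees of turn. Its arguments: {"type":"object","properties":{"steps":{"type":"string"},"newtons":{"type":"number"}},"required":["steps"]}

```bash
mkdir -p pics; ls
cat > h.py <<'E'
from cell import manip, vision, job_done
import numpy as np, cv2
from scipy.spatial.transform import Rotation as Ro
def proj(cam,X):
    p=vision.camera_params(cam); c=p["R"]@np.array(X)+np.array(p["t"]).ravel(); u=p["camera_matrix"]@c; return u[:2]/u[2]
def back(cam,uv,z):
    p=vision.camera_params(cam);R=np.array(p["R"]);t=np.array(p["t"]).ravel()
    d=R.T@np.linalg.inv(p["camera_matrix"])@np.array([uv[0],uv[1],1.]);o=-R.T@t
    return o+d*(z-o[2])/d[2]
def rel(xyz,yaw=None):
    """row numbers (shift, turn) from current pose to tool-down pose at xyz; yaw=angle of tool y axis in the world (mod pi)"""
    s=manip.state();R=Ro.from_quat(s["tcp_rot"]);M=R.as_matrix()
    d=M.T@(np.array(xyz)-s["position"])/0.3
    if yaw is None: yaw=np.arctan2(M[1,1],M[0,1])
    y=np.array([np.cos(yaw),np.sin(yaw),0]);z=np.array([0,0,-1.])
    best=None
    for sg in(1,-1):
        T=np.stack([np.cross(sg*y,z),sg*y,z],1);rv=(R.inv()*Ro.from_matrix(T)).as_rotvec()/(np.pi/4)
        if best is None or np.linalg.norm(rv)<np.linalg.norm(best):best=rv
    return np.round(d,3),np.round(best,3)
E
python3 - <<'E'
from h import *
s=manip.state()
print(s["time"],s["position"],s["tcp_rot"],s["width"],manip.tip_extent)
for c in("top","side"):
    im=vision.snapshot(c);cv2.imwrite(f"pics/{c}0.png",im)
    p=vision.camera_params(c);print(c,-np.array(p["R"]).T@np.array(p["t"]).ravel())
    for n in("stop_top","lever_ball","lever_pivot","sleeve_grip","chuck_seat","board","blank","cup1","cup2","jaw1","tin","wax","ring_stock","sanding_block","pencil"):
        print(n,[(np.round(r["xyz"],3).tolist(),round(r["score"],2),np.round(proj(c,r["xyz"])).tolist()) for r in vision.look_for(c,n)[:7]])
E
```

```text
pics
0.0 [ 0.15922218 -0.57782034  0.22983937] [ 9.90982396e-01  1.33989252e-01 -2.81790340e-05 -8.77785073e-04] 0.08782474799689348 0.008
top [ 0.49298421 -0.00533128  1.10079444]
stop_top [([0.505, -0.324, 0.093], 0.7, [459.0, 214.0])]
lever_ball [([0.376, 0.22, 0.022], 0.6, [220.0, 271.0]), ([0.606, -0.318, 0.142], 0.52, [463.0, 166.0])]
lever_pivot [([0.374, -0.257, 0.018], 0.72, [422.0, 270.0]), ([0.549, -0.329, 0.057], 0.7, [456.0, 195.0]), ([0.608, -0.321, 0.143], 0.6, [464.0, 165.0]), ([0.425, -0.195, 0.039], 0.4, [397.0, 250.0])]
sleeve_grip [([0.484, 0.242, 0.033], 0.71, [209.0, 226.0])]
chuck_seat [([0.521, 0.269, 0.034], 0.92, [197.0, 210.0])]
board [([0.663, -0.016, 0.004], 0.78, [319.0, 150.0])]
blank [([0.51, 0.064, 0.071], 0.96, [284.0, 213.0]), ([0.727, 0.252, 0.054], 0.29, [203.0, 120.0])]
cup1 [([0.438, -0.015, 0.031], 0.93, [319.0, 245.0]), ([0.34, -0.12, 0.039], 0.64, [365.0, 287.0]), ([0.451, 0.157, 0.034], 0.62, [245.0, 239.0]), ([0.425, -0.194, 0.042], 0.6, [397.0, 250.0]), ([0.52, -0.103, 0.036], 0.56, [357.0, 209.0]), ([0.531, -0.202, 0.041], 0.56, [399.0, 2
[... 2001 characters left out ...]
1, 0.055], 0.78, [368.0, 221.0]), ([0.343, -0.103, 0.054], 0.74, [407.0, 205.0]), ([0.527, -0.179, 0.062], 0.72, [345.0, 185.0]), ([0.514, -0.083, 0.052], 0.58, [344.0, 204.0]), ([0.428, -0.171, 0.056], 0.56, [378.0, 190.0])]
jaw1 [([0.746, -0.23, 0.013], 0.71, [279.0, 186.0]), ([0.605, -0.316, 0.134], 0.5, [327.0, 143.0]), ([0.54, 0.304, 0.051], 0.42, [302.0, 294.0])]
tin [([0.724, 0.268, 0.041], 0.82, [226.0, 277.0])]
wax [([0.747, -0.227, 0.013], 0.56, [278.0, 186.0])]
ring_stock [([0.375, -0.269, 0.017], 0.55, [398.0, 188.0])]
sanding_block [([0.368, 0.237, 0.024], 0.85, [387.0, 292.0]), ([0.427, -0.174, 0.06], 0.25, [379.0, 188.0])]
pencil [([0.353, 0.088, 0.009], 0.83, [398.0, 259.0])]
```

Run:
```python
import cv2
im=cv2.imread("pics/top0.png")[90:310,150:510]
cv2.imwrite("pics/topc.png",cv2.resize(im,(800,489),interpolation=cv2.INTER_CUBIC))
im=cv2.imread("pics/side0.png")[110:340,190:450]
cv2.imwrite("pics/sidec.png",cv2.resize(im,(678,600),interpolation=cv2.INTER_CUBIC))
```

```text
(no output)
```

View pics/topc.png

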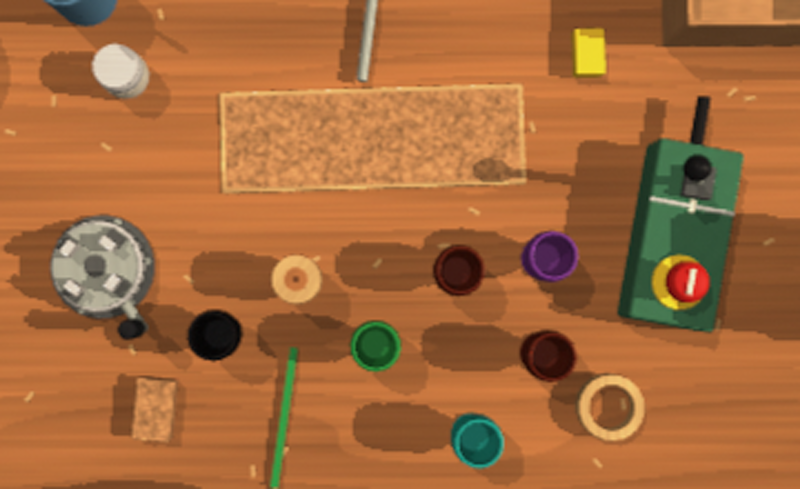

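View pics/sidec.png

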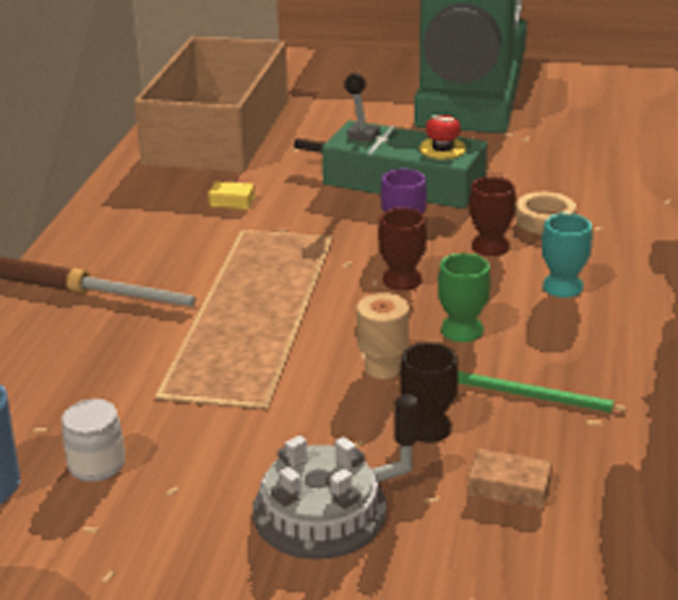

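The pictures show three finished cups, in topc px: red-brown at (459,270) and (548,355), black at (215,335). The look-alikes are purple (551,256), green (375,345) and turquoise (477,440). The chuck is at (102,267), the blank at (296,279), the stop at (688,282) and the lever ball at (698,167).

```bash
cat >> h.py <<'E'
def ray(cam,uv,st=None):
    p=vision.camera_params(cam);K=np.array(p["camera_matrix"])
    d=np.linalg.inv(K)@np.array([uv[0],uv[1],1.])
    if cam=="wrist":
        M=np.eye(4);M[:3,:3]=Ro.from_quat(st["tcp_rot"]).as_matrix();M[:3,3]=st["position"];M=M@np.array(p["T_tool_cam"])
        R=M[:3,:3];o=M[:3,3];return o,R@d/np.linalg.norm(d)
    R=np.array(p["R"]);t=np.array(p["t"]).ravel();return -R.T@t,R.T@d/np.linalg.norm(d)
def tri(rs):
    A=sum(np.eye(3)-np.outer(d,d) for o,d in rs);b=sum((np.eye(3)-np.outer(d,d))@o for o,d in rs);return np.linalg.solve(A,b)
def wback(uv,z,st):
    o,d=ray("wrist",uv,st);return o+d*(z-o[2])/d[2]
def wproj(X,st):
    p=vision.camera_params("wrist");M=np.eye(4);M[:3,:3]=Ro.from_quat(st["tcp_rot"]).as_matrix();M[:3,3]=st["position"];M=M@np.array(p["T_tool_cam"])
    c=M[:3,:3].T@(np.array(X)-M[:3,3]);u=np.array(p["camera_matrix"])@c;return u[:2]/u[2]
E
python3 - <<'E'
from h import *
T=lambda u,v:(150+u/2.2222,90+v/2.2222); S=lambda u,v:(190+u/2.608,110+v/2.608)
print(vision.camera_params("wrist"))
print("ball",tri([ray("top",T(698,167)),ray("side",S(355,84))]))
print("stop",back("top",T(688,282),.095))
print("box",[back("top",T(*c),.055)[:2].round(3) for c in((650,140),(742,155),(715,330),(620,315))])
for n,c in dict(red1=(459,270),red2=(548,355),blk=(215,335),blank=(296,279),purple=(551,256)).items(): print(n,back("top",T(*c),.078 if n!="blank" else .072).round(3))
print("chuck",back("top",T(96,264),.036),"handle",back("top",T(130,328),.091))
print("board",[back("top",T(*c),.003)[:2].round(3) for c in((222,95),(522,85),(525,182),(223,191))])
print(rel([.50,-.33,.30]))
E
```

```text
{'camera_matrix': array([[321.84809991,   0.        , 322.21308458],
       [  0.        , 321.84809991, 202.83084571],
       [  0.        ,   0.        ,   1.        ]]), 'T_tool_cam': array([[-3.31846139e-04, -9.64400794e-01, -2.64444700e-01,
         7.26078063e-02],
       [ 9.99999940e-01, -2.92558578e-04, -1.87950047e-04,
        -6.75014088e-04],
       [ 1.03893609e-04, -2.64444746e-01,  9.64400832e-01,
        -1.54445620e-01],
       [ 0.00000000e+00,  0.00000000e+00,  0.00000000e+00,
         1.00000000e+00]])}
ball [ 0.61008481 -0.324326    0.13163777]
stop [ 0.49920587 -0.32420872  0.095     ]
box [array([ 0.647, -0.3  ]), array([ 0.631, -0.396]), array([ 0.45 , -0.364]), array([ 0.466, -0.266])]
red1 [ 0.513 -0.099  0.078]
red2 [ 0.427 -0.187  0.078]
blk [0.45  0.147 0.078]
blank [0.506 0.066 0.072]
purple [ 0.527 -0.192  0.078]
chuck [0.52340797 0.2780309  0.036     ] handle [0.45805272 0.22951804 0.091     ]
board [array([0.707, 0.15 ]), array([ 0.716, -0.177]), array([ 0.61 , -0.178]), array([0.602, 0.149])]
(array([ 1.315, -0.497, -0.231]), array([-0.,  0.,  0.]))
```

send_rows(steps="0.2 -0.06 -0.06 0 0 0 1; 0.4 -0.13 -0.12 0 0 0 1; 0.6 -0.2 -0.18 0 0 0 1; 0.8 -0.28 -0.23 0 0 0 1; 1 -0.36 -0.23 0 0 0 1; 1 -0.36 -0.23 0 0 0 1; 1 -0.36 -0.23 0 0 0 1")

```text
time: 2.48
position: [0.4202, -0.3942, 0.2995]
tcp_rot: [0.991, 0.135, -0.0, 0.0]
ft_force: [-0.7, -0.3, 0.4]
width: 0.0212
grasp_force: 0.0
```

Run:
```python
from h import *
s=manip.state();im=vision.snapshot("wrist");cv2.imwrite("pics/w1.png",im)
print(s["time"],s["position"],s["width"],s["ft_force"])
print([ (r["xyz"],r["score"]) for n in("stop_top","lever_ball") for r in vision.look_for("wrist",n)])
print(wproj([.499,-.324,.095],s))
print(rel([.499,-.324,.13],np.radians(79.7)))
```

```text
2.475 [ 0.42021172 -0.3942368   0.29953778] 0.021211061105499418 [-0.65630684 -0.29305523  0.406492  ]
[]
[278.80436276  92.80358436]
(array([ 0.322, -0.159,  0.564]), array([-0.   ,  0.001,  0.569]))
```

View pics/w1.png

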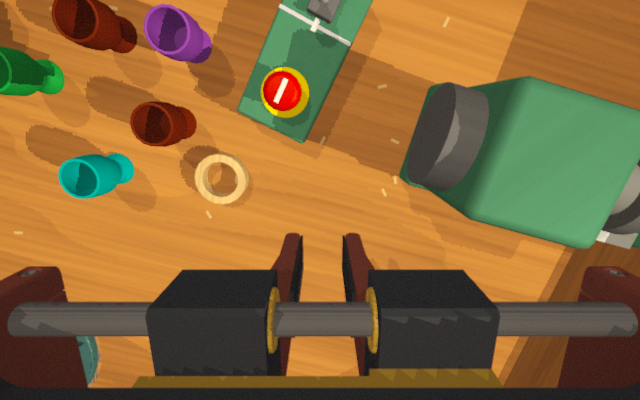

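Stop shows at (281,91), within 2 px of the prediction; the green lathe head is at right (500,160). Next: above the stop with the box's yaw.

send_rows(steps="0.1 -0.05 0.1 0 0 0.2 1; 0.2 -0.1 0.2 0 0 0.4 1; 0.32 -0.158 0.35 0 0 0.569 1; 0.322 -0.159 0.45 0 0 0.569 1; 0.322 -0.159 0.56 0 0 0.569 1; 0.322 -0.159 0.56 0 0 0.569 1; 0.322 -0.159 0.56 0 0 0.569 1; 0.322 -0.159 0.56 0 0 0.569 1")

```text
time: 3.62
position: [0.501, -0.3243, 0.1333]
tcp_rot: [0.996, -0.089, 0.001, 0.001]
ft_force: [0.6, -1.0, 1.1]
width: 0.0007
grasp_force: 0.0
```

Run:
```python
from h import *
s=manip.state();im=vision.snapshot("wrist");cv2.imwrite("pics/w2.png",im)
print(s["time"],s["position"],s["width"],s["ft_force"])
print(wproj([.61,-.324,.1316],s))
print(rel([.499,-.324,.078],np.radians(79.7)))
```

```text
3.625 [ 0.5009715  -0.32429725  0.13332052] 0.000703352196081689 [ 0.55312961 -0.98770982  1.0867635 ]
[279.15478079  32.21275874]
(array([-0.007,  0.001,  0.184]), array([ 0.002, -0.003,  0.001]))
```

View pics/w2.png

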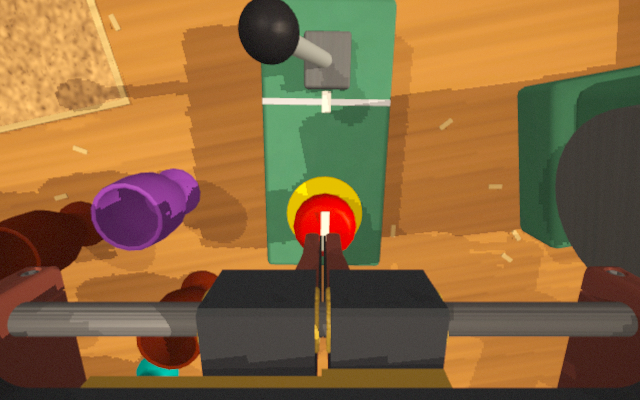

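The fingertips sit over the cap (324,224) and the lever ball at (269,30) leans to +y of the bracket at (327,60). Now pressing.

send_rows(steps="-0.007 0 0.05 0 0 0 1; -0.007 0 0.09 0 0 0 1; -0.007 0 0.11 0 0 0 1; -0.007 0 0.12 0 0 0 1; -0.007 0 0.13 0 0 0 1; -0.007 0 0.137 0 0 0 1; -0.007 0 0.137 0 0 0 1")

```text
time: 4.55
position: [0.4982, -0.3225, 0.0931]
tcp_rot: [0.996, -0.089, 0.0, 0.0]
ft_force: [-6.7, 4.5, 26.4]
width: 0.0008
grasp_force: 12.9
```

Run:
```python
from h import *
s=manip.state()
print(s["time"],s["position"],s["ft_force"])
s2=dict(s);s2["position"]=np.array([0.5009715,-0.32429725,0.13332052])
T=lambda u,v:(150+u/2.2222,90+v/2.2222); S=lambda u,v:(190+u/2.608,110+v/2.608)
w=ray("wrist",(269,30),s2)
print(tri([w,ray("top",T(698,167)),ray("side",S(355,84))]),tri([w,ray("top",T(698,167))]))
print("pivot",wback((327,60),.065,s2),"stop",wback((324,224),.095,s2),"markends",wback((262,101),.055,s2),wback((390,103),.055,s2),wback((326,101),.055,s2))
```

```text
4.55 [ 0.49815678 -0.3225182   0.09307734] [-6.66430759  4.49960958 26.37778196]
[ 0.61004107 -0.32153787  0.13388275] [ 0.6082311  -0.32080329  0.14321282]
pivot [ 0.60484686 -0.34529222  0.065     ] stop [ 0.50635626 -0.32560956  0.095     ] markends [ 0.58849282 -0.29702082  0.055     ] [ 0.57154268 -0.38379134  0.055     ] [ 0.5806733  -0.34048659  0.055     ]
```

26 N at tip height 85 mm: the stop is down and latched. On to the lever ball.

send_rows(steps="0 0 -0.15 0 0 0 0.5; 0 0 -0.3 0 0 0 0; 0.05 -0.01 -0.36 0 0 0 0; 0.2 -0.04 -0.36 0 0 0 0; 0.363 -0.07 -0.36 0 0 0 0; 0.363 -0.07 -0.36 0 0 0 0; 0.363 -0.07 -0.36 0 0 0 0; 0.363 -0.07 -0.36 0 0 0 0; 0.363 -0.07 -0.36 0 0 0 0")

```text
time: 5.68
position: [0.6082, -0.3213, 0.1986]
tcp_rot: [0.996, -0.089, -0.0, -0.0]
ft_force: [-0.2, -0.4, 0.4]
width: 0.086
grasp_force: 0.0
```

Run:
```python
from h import *
s=manip.state()
print(s["time"],s["position"],s["width"])
print(rel([.609,-.3212,.126],np.radians(79.2)))
```

```text
5.675 [ 0.60817352 -0.3213342   0.19863085] 0.0859740267711356
(array([ 0.003, -0.001,  0.242]), array([-0.   ,  0.001,  0.012]))
```

send_rows(steps="0.003 0 0.1 0 0 0.012 0; 0.003 0 0.2 0 0 0.012 0.2; 0.003 0 0.242 0 0 0.012 0.4; 0.003 0 0.242 0 0 0.012 1; 0.003 0 0.242 0 0 0.012 1; 0.003 0 0.242 0 0 0.012 1; 0.003 0 0.242 0 0 0.012 1; 0.003 0 0.242 0 0 0.012 1; 0.003 0 0.242 0 0 0.012 1; 0.003 0 0.242 0 0 0.012 1", newtons=10)

```text
time: 6.92
position: [0.6103, -0.3214, 0.1264]
tcp_rot: [0.996, -0.094, 0.0, 0.0]
ft_force: [-0.2, 0.0, 4.3]
width: 0.0254
grasp_force: 10.0
```

Run:
```python
from h import *
s=manip.state()
print(s["time"],s["position"],s["width"],s["ft_force"],s["grasp_force"])
print(rel([.6045,-.3450,.129],np.radians(79.2)))
```

```text
6.925 [ 0.61034243 -0.32142548  0.12640833] 0.025416700863089933 [-0.18858575  0.01051185  4.25896663] 10.000263154506683
(array([-0.004,  0.081, -0.009]), array([ 0.   , -0.001,  0.001]))
```

send_rows(steps="0 0.02 -0.005 0 0 0 1; 0 0.04 -0.009 0 0 0 1; 0 0.06 -0.012 0 0 0 1; 0 0.081 -0.013 0 0 0 1; 0 0.081 -0.013 0 0 0 1; 0 0.081 -0.013 0 0 0 1; 0 0.081 -0.013 0 0 0 0.5; 0 0.081 -0.013 0 0 0 0.5; 0 0.081 -0.013 0 0 0 0.4; 0 0.081 -0.013 0 0 0 0.3")

```text
time: 8.18
position: [0.6055, -0.3452, 0.1298]
tcp_rot: [0.996, -0.094, -0.0, -0.0]
ft_force: [0.4, 0.4, 0.2]
width: 0.0591
grasp_force: 0.0
```

send_rows(steps="0 0 -0.1 0 0 0 0; -0.05 0 -0.25 0 0 0 0; -0.2 0 -0.4 0 0 0 0; -0.3 0 -0.5 0 0 0 0; -0.4 0 -0.5 0 0 0 0; -0.4 0 -0.5 0 0 0 0; -0.4 0 -0.5 0 0 0 0")

```text
time: 9.05
position: [0.4883, -0.3231, 0.2798]
tcp_rot: [0.996, -0.094, 0.0, -0.0]
ft_force: [0.3, -1.0, -0.1]
width: 0.0879
grasp_force: 0.0
```

Run:
```python
from h import *
s=manip.state();im=vision.snapshot("wrist");t=vision.snapshot("top")
cv2.imwrite("pics/top3.png",t)
print(s["time"],s["position"],s["width"])
print(wproj([.6045,-.345,.14],s), proj("top",[.6045,-.345,.14]))
a=cv2.resize(im[:,160:480],(640,800))[:560]
b=cv2.resize(t[140:240,430:500],None,fx=5.6,fy=5.6,interpolation=cv2.INTER_CUBIC)
cv2.imwrite("pics/w3.png",np.hstack([im[0:400,200:480],b[:400,:]]))
```

```text
9.05 [ 0.48829288 -0.32309816  0.27977176] 0.08792667540603355
[322.9760639  58.1825925] [475.14596236 166.80902361]
```

View pics/w3.png

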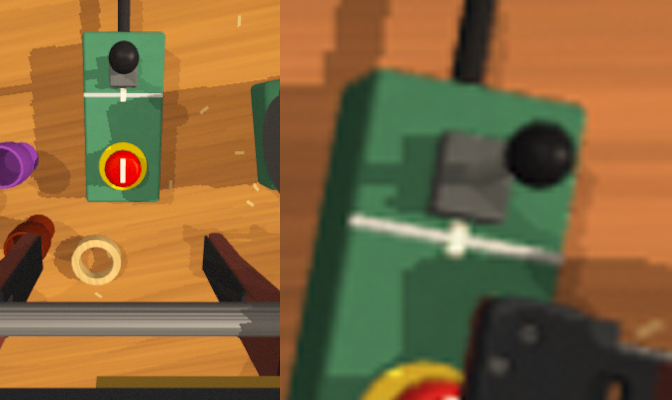

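Ball (323,57), bracket, mark (323,96) and stop line up in the wrist view, so the lever is neutral. Cups next.

Run:
```python
from h import *
s=manip.state()
s1=dict(s);s1["position"]=np.array([.42021172,-.3942368,.29953778]);s1["tcp_rot"]=np.array([.991,.1345,0,0])
for n,c in dict(red2=(153,124),red1=(80,22),purple=(172,32)).items(): print(n,wback(c,.078,s1).round(3))
print("stop",wback((323,167),.086,s))
t=cv2.imread("pics/top3.png").astype(int);hsv=cv2.cvtColor(t.astype(np.uint8),cv2.COLOR_BGR2HSV)
print([(r["xyz"],round(r["score"],2)) for r in vision.look_for("top","cup1")])
print(rel([.427,-.187,.17],np.radians(97)))
```

```text
red2 [ 0.429 -0.192  0.078]
red1 [ 0.512 -0.104  0.078]
purple [ 0.529 -0.199  0.078]
stop [ 0.50550693 -0.32624838  0.086     ]
[([0.339, -0.1179, 0.0375], 0.89), ([0.5179, -0.1016, 0.0405], 0.78), ([0.5292, -0.2007, 0.0405], 0.73), ([0.4381, -0.015, 0.0324], 0.71), ([0.452, 0.1567, 0.0351], 0.67), ([0.4261, -0.1956, 0.0383], 0.63)]
(array([-0.286, -0.407,  0.364]), array([-0.001,  0.   , -0.394]))
```

send_rows(steps="-0.1 -0.15 0.05 0 0 -0.2 0; -0.2 -0.3 0.15 0 0 -0.394 0; -0.283 -0.4 0.25 0 0 -0.394 0; -0.283 -0.4 0.364 0 0 -0.394 0; -0.283 -0.4 0.364 0 0 -0.394 0; -0.283 -0.4 0.364 0 0 -0.394 0; -0.283 -0.4 0.364 0 0 -0.394 0")

```text
time: 10.07
position: [0.428, -0.1903, 0.1719]
tcp_rot: [0.998, 0.061, 0.001, 0.001]
ft_force: [1.1, 1.0, 0.1]
width: 0.0879
grasp_force: 0.0
```

Run:
```python
from h import *
s=manip.state();im=vision.snapshot("wrist");cv2.imwrite("pics/w4.png",im)
print(s["time"],s["position"],s["width"])
print([(np.round(r["xyz"],3),round(r["score"],2)) for r in vision.look_for("wrist","cup1")])
print(wproj([.428,-.190,.078],s))
print(rel([.428,-.190,.044],np.radians(97)))
```

```text
10.075 [ 0.42799573 -0.19027317  0.17187716] 0.08788360891579143
[(array([ 0.435, -0.015,  0.057]), 0.92), (array([ 0.537, -0.197,  0.037]), 0.85), (array([ 0.349, -0.13 ,  0.048]), 0.81), (array([ 0.42 , -0.192,  0.052]), 0.77), (array([ 0.518, -0.094,  0.056]), 0.69)]
[322.65865937 208.29923599]
(array([ 0.001, -0.   ,  0.425]), array([ 0.002, -0.002, -0.001]))
```

View pics/w4.png

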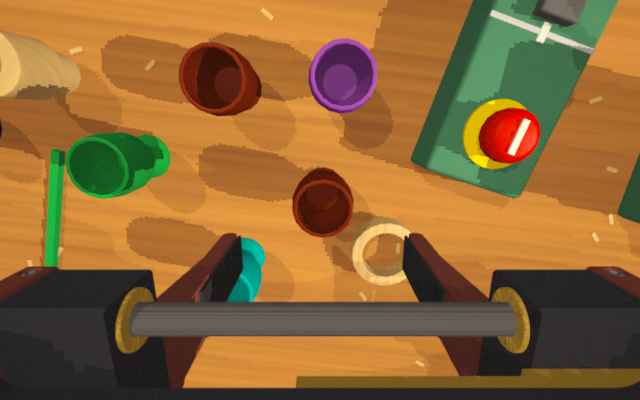

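The red-brown cup's rim is at (323,207), exactly where predicted, with the fingers clear on both sides. Descend, grip and lift.

send_rows(steps="0 0 0.2 0 0 0 0; 0 0 0.35 0 0 0 0; 0 0 0.425 0 0 0 0; 0 0 0.425 0 0 0 0.3; 0 0 0.425 0 0 0 1; 0 0 0.425 0 0 0 1; 0 0 0.425 0 0 0 1; 0 0 0.425 0 0 0 1; 0 0 0.2 0 0 0 1; 0 0 0 0 0 0 1", newtons=15)

```text
time: 11.42
position: [0.4258, -0.1887, 0.1692]
tcp_rot: [0.998, 0.061, -0.001, -0.001]
ft_force: [1.0, -0.4, -1.7]
width: 0.0528
grasp_force: 15.0
```

Run:
```python
from h import *
s=manip.state()
print(s["time"],s["position"],s["width"],s["grasp_force"],s["ft_force"])
print(rel([.66,-.12,.17],np.radians(97)))
```

```text
11.425 [ 0.42583809 -0.18869048  0.16915626] 0.05283741466329107 14.999910145998001 [ 0.96188454 -0.36761441 -1.7320211 ]
(array([ 0.803, -0.132, -0.004]), array([-0.002,  0.002, -0.   ]))
```

send_rows(steps="0.15 -0.03 0 0 0 0 1; 0.35 -0.06 0 0 0 0 1; 0.55 -0.09 0 0 0 0 1; 0.7 -0.12 0 0 0 0 1; 0.8 -0.132 0.05 0 0 0 1; 0.8 -0.132 0.2 0 0 0 1; 0.8 -0.132 0.33 0 0 0 1; 0.8 -0.132 0.38 0 0 0 1; 0.8 -0.132 0.41 0 0 0 1; 0.8 -0.132 0.41 0 0 0 1")

```text
time: 12.68
position: [0.6609, -0.1209, 0.0465]
tcp_rot: [0.998, 0.061, 0.001, 0.0]
ft_force: [1.0, -0.5, -1.2]
width: 0.053
grasp_force: 15.0
```

Run:
```python
from h import *
s=manip.state()
print(s["time"],s["position"],s["width"],s["grasp_force"],s["ft_force"])
```

```text
12.675 [ 0.66090938 -0.12092288  0.0464825 ] 0.05300703580816309 14.999952167272568 [ 0.97369867 -0.45731399 -1.18653513]
```

send_rows(steps="0 0 0.004 0 0 0 1; 0 0 0.004 0 0 0 0.7; 0 0 0.004 0 0 0 0.3; 0 0 0.004 0 0 0 0; 0 0 0.004 0 0 0 0; 0 0 -0.15 0 0 0 0; 0 0 -0.3 0 0 0 0; 0 0 -0.45 0 0 0 0; 0 0 -0.45 0 0 0 0")

```text
time: 13.8
position: [0.6628, -0.1214, 0.1846]
tcp_rot: [0.998, 0.061, 0.004, 0.001]
ft_force: [-0.4, -0.4, -0.2]
width: 0.0881
grasp_force: 0.0
```

Run:
```python
from h import *
s=manip.state();t=vision.snapshot("top");cv2.imwrite("pics/top5.png",t)
print(s["time"],s["position"],s["width"],s["ft_force"])
print([(np.round(r["xyz"],3).tolist(),round(r["score"],2)) for r in vision.look_for("top","cup1")])
print(rel([.5125,-.102,.17],np.radians(25)))
```

```text
13.8 [ 0.66280121 -0.1214345   0.18455227] 0.08809741417926421 [-0.35944361 -0.35315999 -0.2270623 ]
[([0.451, 0.158, 0.038], 0.78), ([0.531, -0.198, 0.04], 0.77), ([0.65, -0.127, 0.033], 0.68)]
(array([-0.48 , -0.121,  0.034]), array([-0. , -0. ,  1.6]))
```

send_rows(steps="-0.1 -0.03 -0.02 0 0 0.22 0; -0.2 -0.06 -0.02 0 0 0.44 0; -0.35 -0.09 0 0 0 0.66 0; -0.48 -0.121 0.034 0 0 0.88 0; -0.48 -0.121 0.034 0 0 1 0; -0.48 -0.121 0.034 0 0 1 0; -0.48 -0.121 0.034 0 0 1 0")

```text
time: 14.78
position: [0.5127, -0.1021, 0.1692]
tcp_rot: [0.946, -0.325, -0.001, -0.0]
ft_force: [-0.8, 0.3, 0.1]
width: 0.0883
grasp_force: 0.0
```

Run:
```python
from h import *
s=manip.state();im=vision.snapshot("wrist")
print(s["time"],s["position"])
print([(np.round(r["xyz"],3).tolist(),round(r["score"],2)) for r in vision.look_for("wrist","cup1")])
x=wproj([.5125,-.102,.078],s);print(x)
cv2.imwrite("pics/w6.png",im)
print(rel([.5125,-.102,.044]))
```

```text
14.775 [ 0.51266134 -0.10213462  0.16919823]
[([0.513, -0.097, 0.054], 0.92), ([0.44, 0.132, 0.016], 0.77), ([0.53, -0.198, 0.044], 0.77), ([0.333, -0.099, 0.064], 0.74), ([0.443, -0.023, 0.055], 0.61), ([0.666, -0.122, 0.056], 0.56), ([0.503, -0.319, 0.081], 0.38)]
[323.11022023 208.44928053]
(array([-0.001,  0.   ,  0.418]), array([ 0.   ,  0.001, -0.   ]))
```

View pics/w6.png

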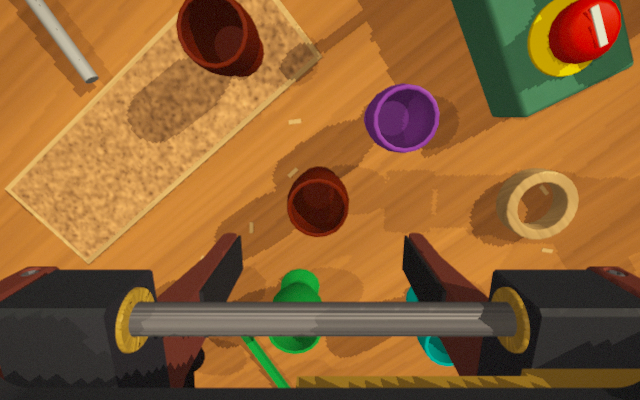

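First cup stands on the board (225,35); the second rim is at (318,205). Gripping it.

send_rows(steps="0 -0.01 0.2 0 0 0 0; 0 -0.01 0.35 0 0 0 0; 0 -0.01 0.418 0 0 0 0; 0 -0.01 0.418 0 0 0 0.3; 0 -0.01 0.418 0 0 0 1; 0 -0.01 0.418 0 0 0 1; 0 -0.01 0.418 0 0 0 1; 0 -0.01 0.418 0 0 0 1; 0 -0.01 0.2 0 0 0 1; 0 -0.01 0 0 0 0 1", newtons=15)

```text
time: 16.12
position: [0.5135, -0.0995, 0.1703]
tcp_rot: [0.945, -0.326, -0.001, -0.0]
ft_force: [0.7, 0.3, -1.8]
width: 0.0529
grasp_force: 15.0
```

Run:
```python
from h import *
s=manip.state()
print(s["time"],s["position"],s["width"],s["grasp_force"],s["ft_force"])
print(rel([.66,-.01,.17]))
```

```text
16.125 [ 0.51353843 -0.09952643  0.17033834] 0.05289455410508721 14.998737573623657 [ 0.65385076  0.30932955 -1.80484142]
(array([ 0.201, -0.536,  0.   ]), array([ 0.001,  0.003, -0.   ]))
```

send_rows(steps="0.05 -0.13 0 0 0 0 1; 0.1 -0.27 0 0 0 0 1; 0.15 -0.4 0 0 0 0 1; 0.2 -0.536 0.05 0 0 0 1; 0.2 -0.536 0.2 0 0 0 1; 0.2 -0.536 0.33 0 0 0 1; 0.2 -0.536 0.38 0 0 0 1; 0.2 -0.536 0.4 0 0 0 1; 0.2 -0.536 0.408 0 0 0 1; 0.2 -0.536 0.408 0 0 0 1")

```text
time: 17.38
position: [0.6619, -0.0103, 0.0489]
tcp_rot: [0.945, -0.326, 0.001, -0.0]
ft_force: [1.0, -0.3, -1.3]
width: 0.0527
grasp_force: 15.0
```

send_rows(steps="0 0 0.002 0 0 0 1; 0 0 0.002 0 0 0 0.7; 0 0 0.002 0 0 0 0.3; 0 0 0.002 0 0 0 0; 0 0 0.002 0 0 0 0; 0 0 -0.15 0 0 0 0; 0 0 -0.3 0 0 0 0; 0 0 -0.45 0 0 0 0; 0 0 -0.45 0 0 0 0")

```text
time: 18.5
position: [0.6637, -0.0104, 0.1865]
tcp_rot: [0.945, -0.326, 0.004, -0.001]
ft_force: [1.0, -0.8, 0.1]
width: 0.0881
grasp_force: 0.0
```

Run:
```python
from h import *
s=manip.state();t=vision.snapshot("top");cv2.imwrite("pics/top7.png",t)
print(s["time"],s["position"],s["width"],s["ft_force"])
for n in("cup1","blank","chuck_seat"):print([(np.round(r["xyz"],3).tolist(),round(r["score"],2)) for r in vision.look_for("top",n)])
print(rel([.45,.148,.17],np.radians(15)))
```

```text
18.5 [ 0.66370898 -0.01037208  0.18650844] 0.08807634247879448 [ 0.95343016 -0.80355936  0.07536808]
[([0.532, -0.201, 0.04], 0.84), ([0.34, -0.12, 0.037], 0.71), ([0.658, -0.006, 0.044], 0.56), ([0.661, -0.138, 0.048], 0.56), ([0.605, -0.344, 0.146], 0.3)]
[([0.518, 0.062, 0.07], 0.59)]
[([0.518, 0.267, 0.034], 0.96)]
(array([-0.874,  0.015,  0.037]), array([0.003, 0.003, 0.822]))
```

send_rows(steps="-0.15 0 0 0 0 0.2 0; -0.3 0 0 0 0 0.4 0; -0.45 0 0 0 0 0.6 0; -0.65 0.01 0.02 0 0 0.82 0; -0.8 0.015 0.037 0 0 0.82 0; -0.874 0.015 0.037 0 0 0.82 0; -0.874 0.015 0.037 0 0 0.82 0; -0.874 0.015 0.037 0 0 0.82 0")

```text
time: 19.7
position: [0.4549, 0.1356, 0.1709]
tcp_rot: [0.798, -0.602, -0.007, -0.008]
ft_force: [-0.6, -0.1, 0.4]
width: 0.0874
grasp_force: 0.0
```

Run:
```python
from h import *
s=manip.state();im=vision.snapshot("wrist")
print(s["time"],s["position"])
print([(np.round(r["xyz"],3).tolist(),round(r["score"],2)) for r in vision.look_for("wrist","cup1")])
x=wproj([.45,.148,.078],s);print(x)
cv2.imwrite("pics/w7.png",im)
print(rel([.45,.148,.044]))
```

```text
19.7 [0.45486634 0.13560005 0.17091484]
[([0.451, 0.156, 0.051], 0.73), ([0.431, -0.013, 0.039], 0.63), ([0.508, 0.252, 0.054], 0.31)]
[324.90914807 220.67136206]
(array([-0.035,  0.006,  0.424]), array([-0.006,  0.026,  0.   ]))
```

View pics/w7.png

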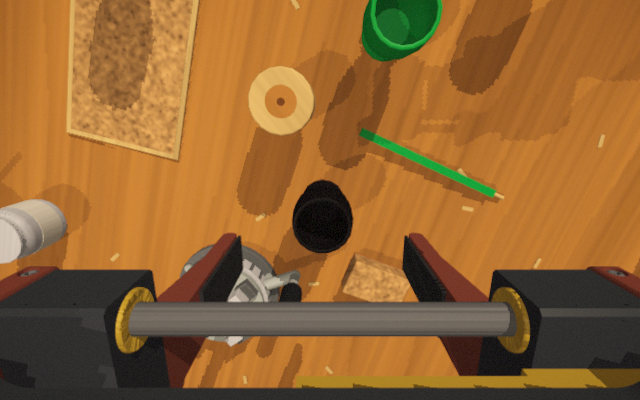

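Black cup rim at (323,223) matches the estimate; handle (290,290) is outside the fingers' path. Settle first, then check.

send_rows(steps="0 0 0 0 0 0 0; 0 0 0 0 0 0 0; 0 0 0.1 0 0 0 0")

```text
time: 20.18
position: [0.4553, 0.137, 0.1421]
tcp_rot: [0.798, -0.602, -0.005, -0.01]
ft_force: [0.5, -0.1, -0.1]
width: 0.0878
grasp_force: 0.0
```

Run:
```python
from h import *
s=manip.state();p=s["position"].copy()
s["position"]=np.array([0.45486634,0.13560005,0.17091484]);s["tcp_rot"]=[0.798,-0.602,-0.007,-0.008]
print("blank",wback((281,101),.072,s),"cup",wback((323,223),.078,s))
print(p,rel([.45,.148,.044]))
```

```text
blank [0.50700345 0.06805817 0.072     ] cup [0.45083904 0.15037607 0.078     ]
[0.45528501 0.13695147 0.14207398] (array([-0.034,  0.01 ,  0.328]), array([-0.011,  0.026,  0.   ]))
```

Run:
```python
from h import *
s=manip.state();print(s["q"].round(3) if hasattr(s["q"],"round") else s["q"],s["dq"])
```

```text
[0.13  0.286 1.885 0.026 0.965 2.978] [ 0.01044945  0.36490495  0.30217184  0.01000682 -0.63114175 -0.00839361]
```

Run:
```python
from h import *
print(rel([.4505,.149,.13],np.radians(37)))
```

```text
(array([-0.042,  0.005,  0.041]), array([-0.016,  0.023, -0.467]))
```

send_rows(steps="-0.02 0.005 0.04 -0.016 0.023 -0.2 0; -0.042 0.005 0.04 -0.016 0.023 -0.4 0; -0.042 0.005 0.04 -0.016 0.023 -0.467 0; -0.042 0.005 0.04 -0.016 0.023 -0.467 0; -0.042 0.005 0.04 -0.016 0.023 -0.467 0; -0.042 0.005 0.04 -0.016 0.023 -0.467 0")

```text
time: 20.92
position: [0.448, 0.1486, 0.129]
tcp_rot: [0.895, -0.447, -0.002, 0.001]
ft_force: [-0.1, -0.2, 0.3]
width: 0.0879
grasp_force: 0.0
```

Run:
```python
from h import *
s=manip.state();print(s["time"],s["position"],s["q"][5],rel([.4505,.149,.044],np.radians(37)))
```

```text
20.925 [0.44796979 0.14863805 0.12903057] 2.669758222084855 (array([ 0.005, -0.009,  0.283]), array([ 0.006,  0.004, -0.001]))
```

send_rows(steps="0.005 -0.009 0.15 0.006 0.004 0 0; 0.005 -0.009 0.283 0.006 0.004 0 0; 0.005 -0.009 0.283 0.006 0.004 0 0; 0.005 -0.009 0.283 0.006 0.004 0 1; 0.005 -0.009 0.283 0.006 0.004 0 1; 0.005 -0.009 0.283 0.006 0.004 0 1; 0.005 -0.009 0.283 0.006 0.004 0 1; 0.005 -0.009 0.283 0.006 0.004 0 1; 0.005 -0.009 0.1 0.006 0.004 0 1; 0.005 -0.009 -0.12 0.006 0.004 0 1", newtons=15)

```text
time: 22.18
position: [0.4497, 0.1489, 0.1618]
tcp_rot: [0.895, -0.446, -0.001, 0.001]
ft_force: [2.0, 0.5, -0.9]
width: 0.0526
grasp_force: 15.0
```

Run:
```python
from h import *
s=manip.state()
print(s["time"],s["position"],s["width"],s["grasp_force"],s["ft_force"])
print(rel([.655,.095,.165],np.radians(50)))
```

```text
22.175 [0.44972707 0.14889828 0.16181298] 0.05261560082741356 14.999741166830063 [ 1.96653437  0.46359109 -0.87638477]
(array([ 0.555, -0.438, -0.013]), array([ 0.004,  0.002, -0.289]))
```

send_rows(steps="0.1 -0.1 -0.02 0 0 -0.1 1; 0.25 -0.2 -0.02 0 0 -0.2 1; 0.4 -0.32 -0.02 0 0 -0.289 1; 0.555 -0.438 0 0 0 -0.289 1; 0.555 -0.438 0.1 0 0 -0.289 1; 0.555 -0.438 0.25 0 0 -0.289 1; 0.555 -0.438 0.36 0 0 -0.289 1; 0.555 -0.438 0.392 0 0 -0.289 1; 0.555 -0.438 0.392 0 0 -0.289 1; 0.555 -0.438 0.392 0 0 -0.289 1")

```text
time: 23.42
position: [0.6562, 0.0953, 0.044]
tcp_rot: [0.94, -0.342, 0.0, 0.0]
ft_force: [0.4, -0.2, -0.8]
width: 0.0526
grasp_force: 15.0
```

Run:
```python
from h import *
s=manip.state()
print(s["time"],s["position"],s["width"],s["grasp_force"],s["ft_force"],rel([.655,.095,.0475],np.radians(50)))
```

```text
23.425 [0.6561824  0.09529143 0.04403019] 0.052587534399293125 14.999044239521027 [ 0.36110429 -0.18418142 -0.81858812] (array([-0.002,  0.003, -0.012]), array([ 0., -0.,  0.]))
```

send_rows(steps="0 0 0.004 0 0 0 1; 0 0 0.007 0 0 0 1; 0 0 0.007 0 0 0 1")

```text
time: 23.8
position: [0.6565, 0.0953, 0.0431]
tcp_rot: [0.94, -0.342, 0.0, -0.0]
ft_force: [-1.9, 0.0, 6.7]
width: 0.0528
grasp_force: 15.0
```

Contact (6.7 N). Release and rise, then look.

send_rows(steps="0 0 -0.002 0 0 0 0.7; 0 0 -0.002 0 0 0 0.3; 0 0 -0.002 0 0 0 0; 0 0 -0.002 0 0 0 0; 0 0 -0.15 0 0 0 0; 0 0 -0.3 0 0 0 0; -0.2 0 -0.5 0 0 0 0; -0.4 0 -0.7 0 0 0 0; -0.4 0 -0.7 0 0 0 0; -0.4 0 -0.7 0 0 0 0")

```text
time: 25.05
position: [0.5644, 0.174, 0.2547]
tcp_rot: [0.94, -0.341, 0.002, -0.001]
ft_force: [0.6, 0.0, -0.3]
width: 0.0881
grasp_force: 0.0
```

Run:
```python
from h import *
s=manip.state();t=vision.snapshot("top");w=vision.snapshot("side")
cv2.imwrite("pics/w8.png",np.hstack([cv2.resize(t[90:310,150:510],(490,300)),cv2.resize(w[110:340,190:450],(300,265)).copy() if 0 else cv2.resize(w[110:340,190:450],(310,300))]))
print(s["time"],s["position"],s["q"][5])
for n in("blank","chuck_seat","sleeve_grip"):print([(np.round(r["xyz"],3).tolist(),round(r["score"],2)) for r in vision.look_for("top",n)])
print(rel([.507,.068,.16],np.radians(50)))
```

```text
25.05 [0.5644271  0.17399122 0.25469529] 2.448393017876771
[([0.509, 0.065, 0.072], 0.93)]
[([0.656, 0.1, 0.04], 0.48), ([0.516, 0.316, 0.032], 0.42)]
[([0.371, -0.261, 0.018], 0.46)]
(array([0.076, 0.386, 0.301]), array([ 0.003,  0.002, -0.001]))
```

View pics/w8.png

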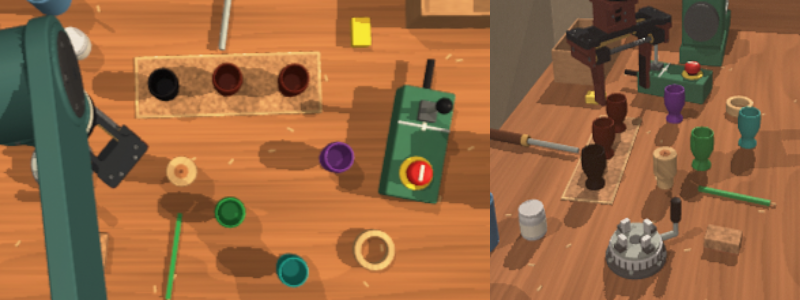

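All three cups stand on the board at (163,83), (227,79) and (293,79); the bystanders are in place and the blank is at (181,171). Hover over it and measure the chuck.

send_rows(steps="0.02 0.1 0.05 0 0 -0.2 0; 0.04 0.2 0.1 0 0 -0.42 0; 0.06 0.3 0.15 0 0 -0.64 0; 0.076 0.386 0.182 0 0 -0.86 0; 0.076 0.386 0.182 0 0 -0.889 0; 0.076 0.386 0.182 0 0 -0.889 0; 0.076 0.386 0.182 0 0 -0.889 0; 0.076 0.386 0.182 0 0 -0.889 0")

```text
time: 26.3
position: [0.5079, 0.0696, 0.1974]
tcp_rot: [1.0, 0.0, 0.0, -0.0]
ft_force: [-0.2, 0.2, -0.4]
width: 0.0875
grasp_force: 0.0
```

Run:
```python
from h import *
s=manip.state();im=vision.snapshot("wrist");cv2.imwrite("pics/w9.png",im)
print(s["time"],s["position"],s["tcp_rot"],s["q"][5])
print("pred chuck",wproj([.523,.278,.036],s),"handle",wproj([.458,.230,.091],s),"blank",wproj([.508,.067,.072],s))
print(rel([.508,.067,.039],np.radians(90)))
```

```text
26.3 [0.50794864 0.06957395 0.19738066] [ 9.99999909e-01  3.20346255e-05  4.24648667e-04 -4.14698301e-07] 1.5720592752495437
pred chuck [113.30932964 174.61978759] handle [141.28989365 258.55021422] blank [325.97891096 198.24574977]
(array([0.   , 0.008, 0.528]), array([ 0.   , -0.001,  0.   ]))
```

View pics/w9.png

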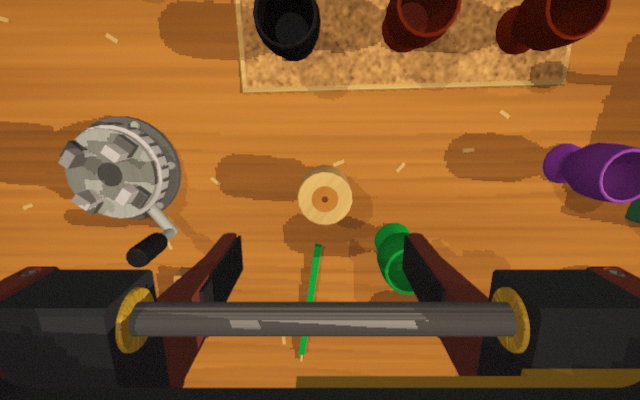

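Blank centre (325,198) as predicted; chuck centre hole (110,174), handle top (139,256). Grip the blank and lift.

send_rows(steps="0 0.006 0.2 0 0 0 0; 0 0.006 0.4 0 0 0 0; 0 0.006 0.528 0 0 0 0; 0 0.006 0.528 0 0 0 0; 0 0.006 0.528 0 0 0 1; 0 0.006 0.528 0 0 0 1; 0 0.006 0.528 0 0 0 1; 0 0.006 0.528 0 0 0 1; 0 0.006 0.35 0 0 0 1; 0 0.006 0.15 0 0 0 1", newtons=20)

```text
time: 27.6
position: [0.506, 0.0672, 0.1526]
tcp_rot: [1.0, -0.0, -0.002, 0.0]
ft_force: [0.5, -0.8, -2.2]
width: 0.05
grasp_force: 20.0
```

Run:
```python
from h import *
s=manip.state()
print(s["time"],s["position"],s["width"],s["ft_force"])
print(rel([.523,.280,.155],np.radians(90)))
```

```text
27.6 [0.50604866 0.06716115 0.15259699] 0.04996022336228939 [ 0.46052812 -0.75705986 -2.15189655]
(array([ 0.056, -0.709, -0.008]), array([ 0.   ,  0.004, -0.   ]))
```

send_rows(steps="0.01 -0.15 -0.01 0 0 0 1; 0.02 -0.3 -0.01 0 0 0 1; 0.03 -0.45 -0.01 0 0 0 1; 0.05 -0.6 -0.01 0 0 0 1; 0.05 -0.709 -0.01 0 0 0 1; 0.05 -0.709 -0.01 0 0 0 1; 0.05 -0.709 -0.01 0 0 0 1; 0.05 -0.709 -0.01 0 0 0 1; 0.05 -0.709 -0.01 0 0 0 1")

```text
time: 28.72
position: [0.5223, 0.2789, 0.1552]
tcp_rot: [1.0, -0.001, -0.0, 0.0]
ft_force: [0.1, 0.1, -1.7]
width: 0.0496
grasp_force: 20.0
```

Run:
```python
from h import *
s=manip.state();im=vision.snapshot("wrist");cv2.imwrite("pics/w10.png",im)
print(s["time"],s["position"],s["width"])
p=s["position"]
print("chuck face pred",wproj([.523,.280,.036],s),"blank base",wproj([p[0],p[1],p[2]-.039],s),"base at jaw level",wproj([.523,.280,.058],s))
print(rel([.523,.280,.075]))
```

```text
28.725 [0.52232696 0.27894486 0.15518429] 0.04963055360399683
chuck face pred [321.88919329 199.20180531] blank base [323.42872378 232.04481736] base at jaw level [321.86479837 206.0672769 ]
(array([ 0.002, -0.003,  0.267]), array([ 0., -0.,  0.]))
```

View pics/w10.png

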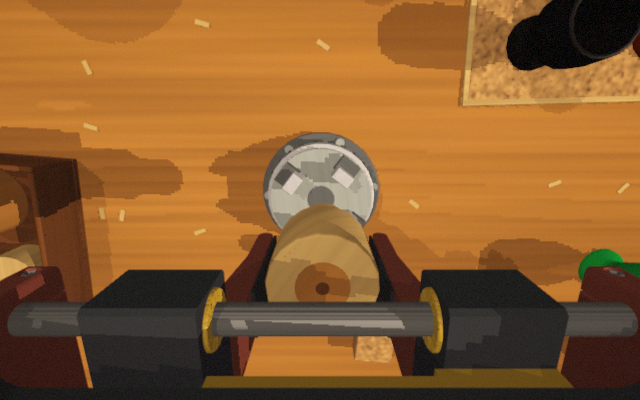

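Chuck hole at (320,197), a 2 px offset from prediction; blank centred above it. Lowering.

send_rows(steps="0.004 -0.006 0.05 0 0 0 1; 0.004 -0.006 0.12 0 0 0 1; 0.004 -0.006 0.17 0 0 0 1; 0.004 -0.006 0.21 0 0 0 1; 0.004 -0.006 0.24 0 0 0 1; 0.004 -0.006 0.255 0 0 0 1; 0.004 -0.006 0.262 0 0 0 1; 0.004 -0.006 0.262 0 0 0 1")

```text
time: 29.78
position: [0.5238, 0.2817, 0.0775]
tcp_rot: [1.0, 0.0, 0.0, 0.0]
ft_force: [-1.3, -1.7, 2.8]
width: 0.0495
grasp_force: 20.0
```

send_rows(steps="0 0 0.004 0 0 0 1; 0 0 0.006 0 0 0 1; 0 0 0.006 0 0 0 1")

```text
time: 30.15
position: [0.5241, 0.2817, 0.0773]
tcp_rot: [1.0, 0.0, 0.001, 0.0]
ft_force: [-5.4, -3.7, 17.1]
width: 0.0494
grasp_force: 20.0
```

send_rows(steps="0 0 -0.005 0 0 0 0.8; 0 0 -0.005 0 0 0 0.6; 0 0 -0.005 0 0 0 0.2; 0 0 -0.005 0 0 0 0; 0 0 -0.005 0 0 0 0; 0 0 -0.15 0 0 0 0; 0 0 -0.3 0 0 0 0; -0.1 0.05 -0.3 0 0 0 0; -0.22 0.15 -0.3 0 0 0 0; -0.22 0.15 -0.3 0 0 0 0")

```text
time: 31.4
position: [0.4538, 0.2349, 0.1642]
tcp_rot: [1.0, -0.0, -0.002, 0.001]
ft_force: [-0.1, 0.7, 0.0]
width: 0.088
grasp_force: 0.0
```

Run:
```python
from h import *
s=manip.state();im=vision.snapshot("wrist");cv2.imwrite("pics/w11.png",im)
print(s["time"],s["position"],s["q"][5])
print("handle",wproj([.458,.230,.091],s),"blank top",wproj([.5245,.281,.108],s))
print(rel([.458,.230,.068],np.radians(90)))
```

```text
31.4 [0.45376888 0.23490628 0.16420414] 1.91399300121858
handle [329.77479072 209.99107875] blank top [250.24422463 117.04473914]
(array([0.006, 0.02 , 0.322]), array([ 0.   ,  0.001, -0.001]))
```

View pics/w11.png

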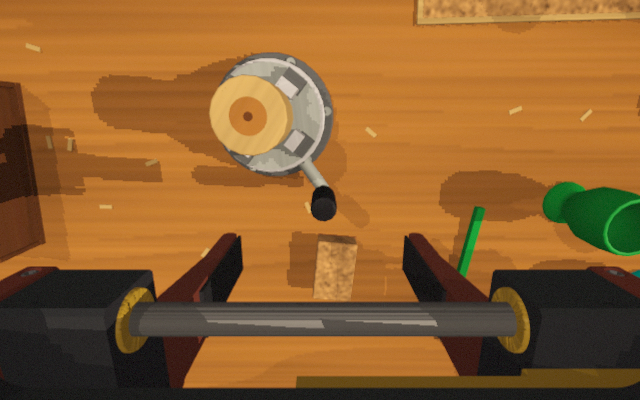

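Blank stands in the chuck (248,116); handle top at (323,208), i.e. (0.4585, 0.235). Gripping the handle.

send_rows(steps="0.01 0 0.1 0 0 0 0; 0.016 0 0.2 0 0 0 0; 0.016 0 0.28 0 0 0 0; 0.016 0 0.32 0 0 0 0; 0.016 0 0.32 0 0 0 0.4; 0.016 0 0.32 0 0 0 1; 0.016 0 0.32 0 0 0 1; 0.016 0 0.32 0 0 0 1; 0.016 0 0.32 0 0 0 1; 0.016 0 0.32 0 0 0 1", newtons=25)

```text
time: 32.7
position: [0.4623, 0.2367, 0.0689]
tcp_rot: [1.0, 0.0, 0.0, 0.0]
ft_force: [-0.0, -0.3, 0.8]
width: 0.0312
grasp_force: 0.0
```

send_rows(steps="-0.008 0 0 0 0 0 1; -0.008 0 0 0 0 0 1; -0.008 0 0 0 0 0 1; -0.008 0 0 0 0 0 1")

```text
time: 33.2
position: [0.4595, 0.2362, 0.0688]
tcp_rot: [1.0, 0.0, -0.0, 0.0]
ft_force: [-2.4, -4.1, 4.6]
width: 0.0198
grasp_force: 25.0
```

Handle held (19.8 mm). Sweep the arc clockwise.

send_rows(steps="-0.014 -0.024 0 0 0 0 1; -0.027 -0.049 0 0 0 0 1; -0.036 -0.075 0 0 0 0 1; -0.043 -0.102 0 0 0 0 1; -0.047 -0.13 0 0 0 0 1; -0.048 -0.158 0 0 0 0 1; -0.046 -0.186 0 0 0 0 1; -0.042 -0.213 0 0 0 0 1; -0.042 -0.213 0 0 0 0 1")

```text
time: 34.33
position: [0.4458, 0.3006, 0.0682]
tcp_rot: [1.0, 0.0, -0.001, 0.0]
ft_force: [-4.0, -1.5, 1.0]
width: 0.0196
grasp_force: 25.0
```

Run:
```python
from h import *
s=manip.state();p=s["position"];print(s["time"],p,s["width"],s["ft_force"],s["ft_torque"],np.hypot(p[0]-.524,p[1]-.281),np.degrees(np.arctan2(p[1]-.281,p[0]-.524)))
```

```text
34.325 [0.44581037 0.3006351  0.06815092] 0.019550291037342654 [-3.97806293 -1.47519171  1.04492699] [-0.19860315  0.60506879 -0.07781103] 0.08061734178920418 165.90329244959221
```

send_rows(steps="0.007 -0.027 0 0 0 0 1; 0.018 -0.053 0 0 0 0 1; 0.031 -0.077 0 0 0 0 1; 0.046 -0.099 0 0 0 0 1; 0.046 -0.099 0 0 0 0 1; 0.046 -0.099 0 0 0 0 1")

```text
time: 35.08
position: [0.4577, 0.3265, 0.0678]
tcp_rot: [1.0, 0.001, -0.003, 0.003]
ft_force: [-6.7, -13.4, 5.2]
width: 0.0198
grasp_force: 25.0
```

Run:
```python
from h import *
s=manip.state();p=s["position"];print(s["time"],p,s["width"],s["ft_force"],s["ft_torque"],np.hypot(p[0]-.524,p[1]-.281),np.degrees(np.arctan2(p[1]-.281,p[0]-.524)))
```

```text
35.075 [0.4577373  0.3264892  0.06778246] 0.01982720963156487 [ -6.65549104 -13.38556644   5.23169051] [-2.08289913  0.78805476  0.09734287] 0.08037420681984574 145.5304860614365
```

send_rows(steps="0.006 -0.008 0 0 0 0 1; 0.012 -0.015 0 0 0 0 1; 0.018 -0.022 0 0 0 0 1; 0.018 -0.022 0 0 0 0 1; 0.018 -0.022 0 0 0 0 1", newtons=40)

```text
time: 35.7
position: [0.458, 0.3266, 0.0674]
tcp_rot: [1.0, 0.001, -0.008, 0.009]
ft_force: [-13.3, -33.9, 23.4]
width: 0.0195
grasp_force: 40.1
```

Run:
```python
from h import *
s=manip.state();p=s["position"];print(s["time"],p,s["width"],s["ft_force"],s["ft_torque"],np.hypot(p[0]-.524,p[1]-.281),np.degrees(np.arctan2(p[1]-.281,p[0]-.524)))
```

```text
35.7 [0.45796819 0.32664778 0.06738111] 0.019509832674275147 [-13.27914542 -33.89773169  23.43426579] [-5.14559433  1.93652622  0.00954976] 0.08027403042940874 145.34390128300865
```

No further movement at 36 N: the sleeve is home. Relax, release, rise.

send_rows(steps="-0.01 0.013 0 0 0 0 1; -0.018 0.022 0 0 0 0 1; -0.018 0.022 0 0 0 0 0.8; -0.018 0.022 0 0 0 0 0.4; -0.018 0.022 0 0 0 0 0.2; -0.018 0.022 0 0 0 0 0.2; -0.018 0.022 -0.15 0 0 0 0; -0.018 0.022 -0.3 0 0 0 0; -0.018 0.1 -0.5 0 0 0 0; -0.018 0.3 -0.6 0 0 0 0")

```text
time: 36.95
position: [0.4635, 0.254, 0.2497]
tcp_rot: [1.0, 0.002, 0.003, -0.002]
ft_force: [1.2, -1.1, 0.1]
width: 0.0854
grasp_force: 0.0
```

send_rows(steps="0 0 0 0 0 0 0; 0.05 0.2 0 0 0 0 0; 0.05 0.4 0 0 0 0 0; 0.05 0.6 0 0 0 0 0; 0.05 0.8 0 0 0 0 0; 0.05 1 0 0 0 0 0; 0.05 1 0 0 0 0 0; 0.05 1 0 0 0 0 0")

```text
time: 37.95
position: [0.4762, -0.0469, 0.2453]
tcp_rot: [1.0, -0.0, -0.0, -0.001]
ft_force: [1.0, 1.4, 1.1]
width: 0.0877
grasp_force: 0.0
```

Run:
```python
from h import *
s=manip.state();t=vision.snapshot("top");w=vision.snapshot("side");cv2.imwrite("pics/top12.png",t)
cv2.imwrite("pics/w12.png",np.hstack([cv2.resize(t[90:310,150:510],(490,300)),cv2.resize(w[110:340,190:450],(310,300))]))
print(s["time"],s["position"],s["q"])
print(rel([.505,-.326,.25],np.radians(80)))
```

```text
37.95 [ 0.47619302 -0.04690283  0.24529393] [-2.43442957e-01  1.68398278e-01  1.74223926e+00  1.03470055e-03
  1.23193507e+00  1.32763486e+00]
(array([ 0.095,  0.933, -0.016]), array([-0.001,  0.001,  0.225]))
```

View pics/w12.png

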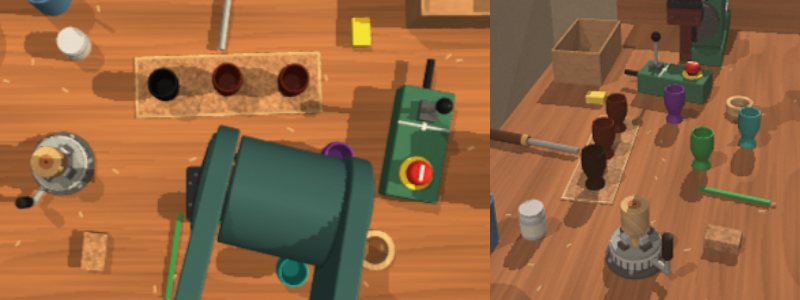

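Blank is in the chuck with the handle swung round to (25,202), cups on the board, lever and stop as left. Before going back to the stop I'll check the lathe head's clearance and the blank's stance in one composite.

Run:
```python
from h import *
t=cv2.imread("pics/top12.png");w=vision.snapshot("side")
cv2.imwrite("pics/c13.png",np.hstack([cv2.resize(t[130:270,420:620],(429,300)),cv2.resize(w[240:340,250:370],(360,300),interpolation=cv2.INTER_CUBIC)]))
```

```text
(no output)
```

View pics/c13.png

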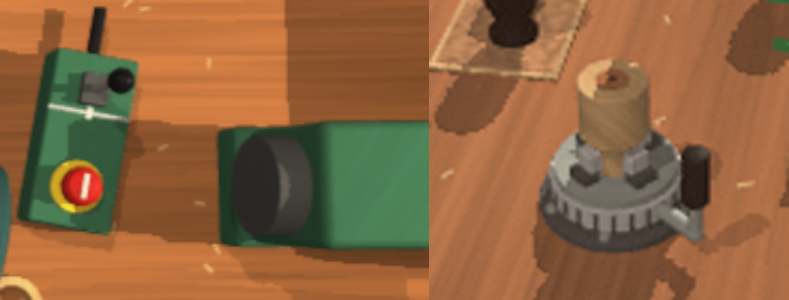

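Blank upright between the jaws; the lathe head's left edge (218) is over 12 cm from the stop. Going to the stop.

send_rows(steps="0.02 0.15 0 0 0 -0.1 0; 0.04 0.3 0 0 0 -0.2 0; 0.06 0.5 0 0 0 -0.244 0; 0.08 0.7 0 0 0 -0.244 0; 0.095 0.85 0 0 0 -0.244 0; 0.095 0.933 0 0 0 -0.244 0; 0.095 0.933 0 0 0 -0.244 0; 0.095 0.933 0 0 0 -0.244 0; 0.095 0.933 0.2 0 0 -0.244 0; 0.095 0.933 0.2 0 0 -0.244 0")

```text
time: 39.35
position: [0.5019, -0.3234, 0.1826]
tcp_rot: [0.995, 0.097, -0.003, -0.003]
ft_force: [0.4, 0.7, 0.5]
width: 0.0879
grasp_force: 0.0
```

Run:
```python
from h import *
s=manip.state();im=vision.snapshot("wrist")
h=cv2.cvtColor(im,cv2.COLOR_BGR2HSV);m=((h[...,0]<6)|(h[...,0]>174))&(h[...,1]>200)&(h[...,2]>150)
m=m.astype(np.uint8);n,l,st,ce=cv2.connectedComponentsWithStats(m);k=1+np.argmax(st[1:,4]);print(st[k],ce[k])
print(s["time"],s["position"],wback(ce[k],.083,s),wproj([.505,-.3255,.083],s))
print(rel([.505,-.3255,.072],np.radians(101)))
```

```text
[ 302  180   49   48 1549] [326.08650742 202.45706908]
39.35 [ 0.50185959 -0.32338357  0.18260641] [ 0.50476984 -0.32451199  0.083     ] [327.32601375 202.41699505]
(array([0.006, 0.004, 0.377]), array([-0.005,  0.004,  0.002]))
```

send_rows(steps="0.003 0.001 0.12 0 0 0 0; 0.003 0.001 0.24 0 0 0 0; 0.003 0.001 0.32 0 0 0 0; 0.003 0.001 0.362 0 0 0 0; 0.003 0.001 0.362 0 0 0 0.3; 0.003 0.001 0.362 0 0 0 0.5; 0.003 0.001 0.362 0 0 0 1; 0.003 0.001 0.362 0 0 0 1; 0.003 0.001 0.362 0 0 0 1; 0.003 0.001 0.362 0 0 0 1", newtons=25)

```text
time: 40.65
position: [0.5052, -0.3257, 0.0777]
tcp_rot: [0.995, 0.095, -0.0, -0.002]
ft_force: [0.1, 6.7, 6.2]
width: 0.0414
grasp_force: 25.0
```

Run:
```python
from h import *
s=manip.state();print(s["time"],s["position"],s["q"][5],s["width"],s["grasp_force"],s["ft_force"],s["ft_torque"])
```

```text
40.65 [ 0.50520939 -0.32567477  0.07768044] 0.6894476048046344 0.04142247853714917 25.005538165569305 [0.10728083 6.69603011 6.1540409 ] [ 1.2033403   0.0716948  -0.10835181]
```

send_rows(steps="0 0 -0.004 0 0 0.12 1; 0 0 -0.008 0 0 0.24 1; 0 0 -0.011 0 0 0.36 1; 0 0 -0.015 0 0 0.48 1; 0 0 -0.019 0 0 0.6 1; 0 0 -0.022 0 0 0.72 1; 0 0 -0.026 0 0 0.84 1; 0 0 -0.03 0 0 0.95 1; 0 0 -0.03 0 0 0.98 1; 0 0 -0.03 0 0 0.98 1")

```text
time: 41.9
position: [0.5049, -0.3279, 0.0867]
tcp_rot: [0.959, -0.284, -0.0, 0.0]
ft_force: [-3.8, -0.7, 5.6]
width: 0.0415
grasp_force: 25.0
```

Run:
```python
from h import *
s=manip.state();print(s["time"],s["position"],s["tcp_rot"],s["q"][5],s["width"],s["grasp_force"],s["ft_force"],s["ft_torque"])
M=Ro.from_quat(s["tcp_rot"]).as_matrix();print(np.degrees(np.arctan2(M[1,1],M[0,1])))
```

```text
41.9 [ 0.50493953 -0.32794341  0.08674946] [ 9.58759900e-01 -2.84216653e-01 -4.68798410e-04  3.58824305e-04] 1.4578264955812155 0.04150744390963929 25.00146210193634 [-3.80419679 -0.72992297  5.62162915] [-0.05386294  0.78629419  0.21736868]
-123.02404661211011
```

send_rows(steps="0 0 0 0 0 0.05 1; 0 0 0 0 0 0.1 1; 0 0 0 0 0 0.1 1")

```text
time: 42.28
position: [0.5053, -0.3286, 0.0869]
tcp_rot: [0.947, -0.321, 0.0, 0.001]
ft_force: [-3.5, -1.7, 4.7]
width: 0.0412
grasp_force: 25.0
```

Run:
```python
from h import *
s=manip.state();print(s["ft_force"],s["ft_torque"])
M=Ro.from_quat(s["tcp_rot"]).as_matrix();print(np.degrees(np.arctan2(M[1,1],M[0,1])))
```

```text
[-3.48765015 -1.73522428  4.7013361 ] [-0.29486222  0.77348873  0.6488523 ]
-127.46022493587148
```

Torque climbs to 0.65 N·m past 43°: at the end stop. Release and retreat.

send_rows(steps="0 0 0 0 0 0 0.8; 0 0 0 0 0 0 0.5; 0 0 0 0 0 0 0.2; 0 0 0 0 0 0 0; 0 0 0 0 0 0 0; 0 0 -0.15 0 0 0 0; 0 0 -0.3 0 0 0 0; -0.1 0 -0.5 0 0 -0.2 0; -0.2 0 -0.6 0 0 -0.4 0; -0.3 0 -0.6 0 0 -0.5 0")

```text
time: 43.52
position: [0.4352, -0.2734, 0.2696]
tcp_rot: [0.992, -0.13, 0.003, 0.002]
ft_force: [-1.2, 0.4, 0.1]
width: 0.0878
grasp_force: 0.0
```

send_rows(steps="0 0 0 0 0 0 0; 0 0 0 0 0 0 0; 0 0 0 0 0 0 0")

```text
time: 43.9
position: [0.4351, -0.2735, 0.2659]
tcp_rot: [0.991, -0.132, -0.0, -0.0]
ft_force: [0.2, -0.4, -0.5]
width: 0.0876
grasp_force: 0.0
```

Run:
```python
from h import *
s=manip.state();t=vision.snapshot("top");w=vision.snapshot("side");r=vision.snapshot("wrist")
print(s["time"],s["position"],s["ft_force"])
cv2.imwrite("pics/w14.png",np.vstack([np.hstack([cv2.resize(t[90:310,150:510],(490,300)),cv2.resize(w[110:340,190:450],(310,300))]),np.hstack([cv2.resize(r,(480,300)),cv2.resize(w[130:180,310:375],(320,300))])]))
```

```text
43.9 [ 0.43505373 -0.27345022  0.26592045] [ 0.16512534 -0.39600715 -0.49859305]
```

View pics/w14.png

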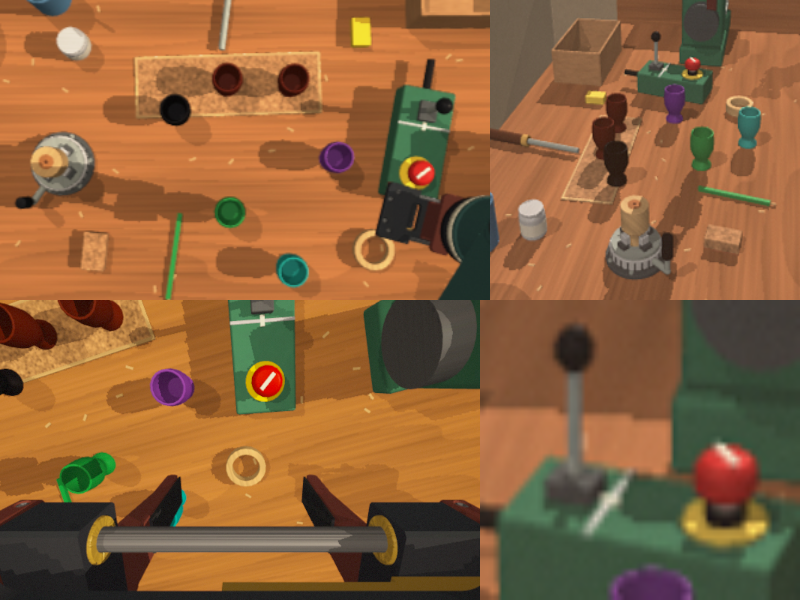

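The stop is up and turned, but the black cup has been knocked to (175,109) at the board's edge. I need to put it back.

Run:
```python
from h import *
uv=(150+175/490*360,90+109/300*220);print(back("top",uv,.079),back("top",uv,.076))
sb=(190+(617-490)/310*260,110+181/300*230);print("foot",back("side",sb,.003))
print([(np.round(r["xyz"],3).tolist(),round(r["score"],2)) for c in("top","side") for r in vision.look_for(c,"cup2")])
s=manip.state();p=back("top",uv,.078);print(s["q"][5],rel([p[0],p[1],.26],np.radians(50)),rel([p[0],p[1],.26],np.radians(90)))
```

```text
[0.60794227 0.075307   0.079     ] [0.60827978 0.07554376 0.076     ]
foot [0.61035902 0.08281537 0.003     ]
[([0.341, -0.12, 0.038], 0.93), ([0.531, -0.199, 0.045], 0.85), ([0.665, -0.014, 0.042], 0.73), ([0.661, -0.124, 0.041], 0.72), ([0.438, -0.015, 0.034], 0.67), ([0.613, 0.082, 0.036], 0.62), ([0.605, 0.092, 0.057], 0.84), ([0.439, 0.002, 0.053], 0.74), ([0.345, -0.098, 0.054], 0.7), ([0.524, -0.181, 0.053], 0.67), ([0.665, 0.007, 0.061], 0.63), ([0.655, -0.103, 0.064], 0.6), ([0.482, 0.326, 0.03], 0.4)]
1.139142877120552 (array([ 0.255, -1.272,  0.02 ]), array([-0.   ,  0.001,  0.553])) (array([ 0.255, -1.272,  0.02 ]), array([-0.   ,  0.   , -0.336]))
```

The cup must be away before the release, so I'll restore the order: latch the stop again, mend the cup, then release. I'll press gently and watch whether it goes down.

Run:
```python
from h import *
print(rel([.505,-.3255,.115]))
```

```text
(array([0.272, 0.108, 0.503]), array([-0.,  0.,  0.]))
```

send_rows(steps="0.1 0.04 0.1 0 0 0 1; 0.2 0.08 0.2 0 0 0 1; 0.272 0.108 0.3 0 0 0 1; 0.272 0.108 0.4 0 0 0 1; 0.272 0.108 0.46 0 0 0 1; 0.272 0.108 0.5 0 0 0 1; 0.272 0.108 0.5 0 0 0 1; 0.272 0.108 0.5 0 0 0 1", newtons=10)

```text
time: 45.15
position: [0.5052, -0.3258, 0.1172]
tcp_rot: [0.991, -0.132, 0.001, 0.0]
ft_force: [0.2, 0.3, 0.4]
width: 0.0112
grasp_force: 0.0
```

send_rows(steps="0 0 0.02 0 0 0 1; 0 0 0.03 0 0 0 1; 0 0 0.04 0 0 0 1; 0 0 0.047 0 0 0 1; 0 0 0.047 0 0 0 1")

```text
time: 45.78
position: [0.5048, -0.3255, 0.1026]
tcp_rot: [0.991, -0.131, 0.0, 0.0]
ft_force: [-0.8, 0.3, 2.2]
width: 0.0004
grasp_force: 1.5
```

send_rows(steps="0 0 0.008 0 0 0 1; 0 0 0.016 0 0 0 1; 0 0 0.016 0 0 0 1")

```text
time: 46.15
position: [0.5055, -0.3259, 0.0984]
tcp_rot: [0.991, -0.131, 0.001, 0.001]
ft_force: [1.2, 0.3, 6.7]
width: 0.0007
grasp_force: 3.0
```

It goes down normally with under 7 N. Press it home.

send_rows(steps="0 0 0.006 0 0 0 1; 0 0 0.012 0 0 0 1; 0 0 0.018 0 0 0 1; 0 0 0.023 0 0 0 1; 0 0 0.023 0 0 0 1")

```text
time: 46.78
position: [0.506, -0.3263, 0.0934]
tcp_rot: [0.991, -0.131, 0.002, 0.001]
ft_force: [-3.3, 3.3, 19.8]
width: 0.0004
grasp_force: 10.0
```

Latched again (tip 85 mm, 20 N). Rise and go to the black cup.

send_rows(steps="0 0 -0.15 0 0 0 0.5; 0 0 -0.35 0 0 0 0; -0.1 -0.1 -0.5 0 0 -0.1 0; -0.1 -0.3 -0.5 0 0 -0.2 0; -0.05 -0.5 -0.5 0 0 -0.34 0; 0 -0.7 -0.5 0 0 -0.34 0; 0.05 -0.9 -0.5 0 0 -0.34 0; 0.05 -1 -0.5 0 0 -0.34 0; 0.05 -1 -0.5 0 0 -0.34 0")

```text
time: 47.9
position: [0.5977, -0.0375, 0.2402]
tcp_rot: [1.0, 0.003, -0.0, -0.0]
ft_force: [-0.1, -0.3, -0.5]
width: 0.0861
grasp_force: 0.0
```

Run:
```python
from h import *
s=manip.state();print(s["time"],s["position"],rel([.609,.079,.17],np.radians(90)))
t=vision.snapshot("top");cv2.imwrite("pics/top15.png",t)
im=vision.snapshot("wrist");cv2.imwrite("pics/w15.png",im)
h=cv2.cvtColor(im,cv2.COLOR_BGR2HSV)
print([(np.round(r["xyz"],3).tolist(),round(r["score"],2)) for r in vision.look_for("wrist","cup2")])
print([(np.round(r["xyz"],3).tolist(),round(r["score"],2)) for r in vision.look_for("wrist","stop_top")])
```

```text
47.9 [ 0.597673   -0.03754046  0.24020717] (array([ 0.04 , -0.388,  0.234]), array([-0.   ,  0.   ,  0.009]))
[([0.453, -0.014, 0.046], 0.88), ([0.532, -0.198, 0.054], 0.77), ([0.609, 0.084, 0.053], 0.74), ([0.659, -0.125, 0.054], 0.67), ([0.664, -0.011, 0.042], 0.63), ([0.363, -0.112, 0.043], 0.55), ([0.542, 0.252, 0.031], 0.41)]
[([0.517, -0.317, 0.076], 0.56), ([0.664, -0.008, 0.04], 0.15)]
```

send_rows(steps="0.02 -0.15 0 0 0 0 0; 0.04 -0.3 0.1 0 0 0 0; 0.04 -0.396 0.2 0 0 0 0; 0.04 -0.396 0.234 0 0 0 0; 0.04 -0.396 0.234 0 0 0 0; 0.04 -0.396 0.234 0 0 0 0")

```text
time: 48.85
position: [0.6099, 0.0776, 0.1715]
tcp_rot: [1.0, 0.001, 0.001, 0.0]
ft_force: [0.1, -1.3, -0.8]
width: 0.0876
grasp_force: 0.0
```

Run:
```python
from h import *
s=manip.state();im=vision.snapshot("wrist")
m=(im.max(2)<45).astype(np.uint8);m[262:]=0;n,l,st,ce=cv2.connectedComponentsWithStats(m)
print(s["position"],wproj([.609,.0815,.079],s),wproj([.609,.0815,.003],s))
print([(st[i].tolist(),ce[i].round(0).tolist()) for i in range(1,n) if st[i,4]>300])
r=[(np.round(r["xyz"],3).tolist(),round(r["score"],2)) for r in vision.look_for("wrist","cup2")];print(r,rel([.609,.0815,.047],np.radians(90)))
```

```text
[0.60989203 0.07759362 0.17150017] [318.27766815 209.77959013] [319.13271293 188.8313026 ]
[([292, 167, 60, 69, 3219], [322.0, 202.0]), ([403, 236, 22, 26, 302], [411.0, 252.0])]
[([0.665, -0.022, 0.058], 0.87), ([0.548, -0.184, 0.026], 0.77), ([0.659, -0.118, 0.063], 0.64), ([0.456, -0.01, 0.059], 0.64), ([0.6, 0.079, 0.051], 0.55)] (array([-0.004, -0.012,  0.415]), array([ 0.   , -0.003,  0.002]))
```

send_rows(steps="0 0 0.2 0 0 0 0; 0 0 0.35 0 0 0 0; 0 0 0.415 0 0 0 0; 0 0 0.415 0 0 0 0.3; 0 0 0.415 0 0 0 1; 0 0 0.415 0 0 0 1; 0 0 0.415 0 0 0 1; 0 0 0.415 0 0 0 1; 0 0 0.38 0 0 0 1; 0 0 0.3 0 0 0 1", newtons=15)

```text
time: 50.2
position: [0.6077, 0.0792, 0.0801]
tcp_rot: [1.0, 0.002, -0.001, 0.0]
ft_force: [0.1, -0.2, -0.8]
width: 0.0528
grasp_force: 15.0
```

Run:
```python
from h import *
s=manip.state();print(s["time"],s["position"],s["width"],s["grasp_force"],rel([.657,.095,.081],np.radians(90)))
```

```text
50.2 [0.60769807 0.07919474 0.080052  ] 0.05281479965760956 14.999804645776749 (array([ 0.165, -0.052, -0.004]), array([0.   , 0.004, 0.004]))
```

send_rows(steps="0.06 -0.02 0 0 0 0 1; 0.12 -0.04 0 0 0 0 1; 0.16 -0.052 0 0 0 0 1; 0.16 -0.052 0 0 0 0 1; 0.16 -0.052 0.06 0 0 0 1; 0.16 -0.052 0.1 0 0 0 1; 0.16 -0.052 0.112 0 0 0 1; 0.16 -0.052 0.112 0 0 0 1; 0.16 -0.052 0.112 0 0 0 1")

```text
time: 51.32
position: [0.6554, 0.0947, 0.0465]
tcp_rot: [1.0, 0.002, -0.001, 0.0]
ft_force: [-2.8, -0.8, 6.4]
width: 0.0527
grasp_force: 15.0
```

Contact at 6 N. Release, rise and go back to the stop.

send_rows(steps="0 0 -0.003 0 0 0 0.7; 0 0 -0.003 0 0 0 0.3; 0 0 -0.003 0 0 0 0; 0 0 -0.003 0 0 0 0; 0 0 -0.15 0 0 0 0; 0 0 -0.3 0 0 0 0; -0.1 0.1 -0.5 0 0 0 0; -0.25 0.3 -0.65 0 0 0 0; -0.25 0.5 -0.65 0 0 0 0; -0.25 0.7 -0.65 0 0 0 0")

```text
time: 52.58
position: [0.5836, -0.0952, 0.2423]
tcp_rot: [1.0, 0.002, 0.001, 0.0]
ft_force: [0.7, -0.5, 0.3]
width: 0.0877
grasp_force: 0.0
```

Run:
```python
from h import *
s=manip.state();vision.snapshot("side");print(s["time"],s["position"],s["width"])
print([(np.round(r["xyz"],3).tolist(),round(r["score"],2)) for r in vision.look_for("side","cup2")])
print(rel([.505,-.3255,.19],np.radians(101)))
```

```text
52.575 [ 0.58359831 -0.09520212  0.24233409] 0.08769025523879742
[([0.65, 0.11, 0.058], 0.92), ([0.524, -0.179, 0.054], 0.89), ([0.438, 0.002, 0.054], 0.87), ([0.657, 0.005, 0.059], 0.85), ([0.657, -0.103, 0.064], 0.79), ([0.505, 0.315, 0.034], 0.65), ([0.484, 0.324, 0.029], 0.56)]
(array([-0.262,  0.752,  0.174]), array([ 0.005, -0.003, -0.247]))
```

send_rows(steps="-0.08 0.15 0 0 0 -0.1 0; -0.15 0.3 0 0 0 -0.2 0; -0.22 0.5 0 0 0 -0.247 0; -0.262 0.65 0 0 0 -0.247 0; -0.262 0.752 0.05 0 0 -0.247 0; -0.262 0.752 0.174 0 0 -0.247 0; -0.262 0.752 0.174 0 0 -0.247 0; -0.262 0.752 0.174 0 0 -0.247 0")

```text
time: 53.68
position: [0.5065, -0.3193, 0.1889]
tcp_rot: [0.995, 0.099, 0.0, 0.0]
ft_force: [0.5, -0.5, 0.3]
width: 0.0878
grasp_force: 0.0
```

Run:
```python
from h import *
s=manip.state();im=vision.snapshot("wrist")
h=cv2.cvtColor(im,cv2.COLOR_BGR2HSV);m=((h[...,0]<6)|(h[...,0]>174))&(h[...,1]>200)&(h[...,2]>150)
m=m.astype(np.uint8);n,l,st,ce=cv2.connectedComponentsWithStats(m);k=1+np.argmax(st[1:,4]);print(st[k],ce[k])
x,y,w,hh=st[k][:4];c=im[y:y+hh,x:x+w];wm=(c.min(2)>150).astype(np.uint8);pts=np.argwhere(wm);print("mark",len(pts),cv2.fitLine(pts[:,::-1].astype(np.float32),2,0,.01,.01).ravel())
print(s["time"],s["position"],wback(ce[k],.083,s))
t=vision.snapshot("top")
print([(np.round(r["xyz"],3).tolist(),round(r["score"],2)) for r in vision.look_for("top","cup2")])
print(rel([.505,-.3255,.0775],np.radians(101)))
```

```text
[ 306  185   46   47 1454] [328.45667125 207.26753783]
mark 187 [ 0.39636967 -0.918091   23.101604   26.721926  ]
53.675 [ 0.50653428 -0.31932074  0.18893955] [ 0.50480595 -0.32428757  0.083     ]
[([0.44, -0.013, 0.031], 0.93), ([0.662, 0.097, 0.038], 0.9), ([0.662, -0.122, 0.044], 0.75), ([0.34, -0.12, 0.04], 0.74), ([0.668, -0.013, 0.043], 0.7)]
(array([-0.011,  0.016,  0.374]), array([ 0.003, -0.002,  0.008]))
```

All three cups are on the board, and the cap's mark is back in line with the box (turn 0). Grip and twist again.

send_rows(steps="-0.008 0.016 0.12 0 0 0 0; -0.008 0.016 0.24 0 0 0 0; -0.008 0.016 0.33 0 0 0 0; -0.008 0.016 0.374 0 0 0 0; -0.008 0.016 0.374 0 0 0 0.3; -0.008 0.016 0.374 0 0 0 0.5; -0.008 0.016 0.374 0 0 0 1; -0.008 0.016 0.374 0 0 0 1; -0.008 0.016 0.374 0 0 0 1; -0.008 0.016 0.374 0 0 0 1", newtons=25)

```text
time: 55.08
position: [0.5048, -0.3253, 0.0764]
tcp_rot: [0.995, 0.098, 0.0, 0.0]
ft_force: [-1.0, 0.2, 2.4]
width: 0.0415
grasp_force: 25.0
```

Run:
```python
from h import *
vision.snapshot("top")
print([(np.round(r["xyz"],3).tolist(),round(r["score"],2)) for r in vision.look_for("top","cup2")])
```

```text
[([0.66, -0.125, 0.042], 0.87), ([0.662, 0.099, 0.037], 0.82), ([0.341, -0.118, 0.041], 0.81), ([0.669, -0.01, 0.044], 0.73), ([0.53, -0.202, 0.043], 0.7), ([0.438, -0.016, 0.036], 0.58)]
```

send_rows(steps="0 0 -0.004 0 0 0.12 1; 0 0 -0.008 0 0 0.24 1; 0 0 -0.011 0 0 0.36 1; 0 0 -0.015 0 0 0.48 1; 0 0 -0.019 0 0 0.6 1; 0 0 -0.022 0 0 0.72 1; 0 0 -0.026 0 0 0.84 1; 0 0 -0.03 0 0 0.95 1; 0 0 -0.03 0 0 1 1; 0 0 -0.03 0 0 1 1")

```text
time: 56.42
position: [0.5044, -0.3273, 0.0855]
tcp_rot: [0.957, -0.289, 0.001, 0.002]
ft_force: [-2.2, -5.7, 2.2]
width: 0.0415
grasp_force: 25.0
```

send_rows(steps="0 0 0 0 0 0.06 1; 0 0 0 0 0 0.06 1; 0 0 0 0 0 0 0.8; 0 0 0 0 0 0 0.5; 0 0 0 0 0 0 0.2; 0 0 0 0 0 0 0; 0 0 0 0 0 0 0; 0 0 -0.15 0 0 0 0; 0 0 -0.3 0 0 0 0; 0 0 -0.5 0 0 0 0")

```text
time: 57.68
position: [0.5036, -0.3239, 0.2351]
tcp_rot: [0.957, -0.29, -0.002, -0.001]
ft_force: [0.5, 0.2, -0.0]
width: 0.0881
grasp_force: 0.0
```

send_rows(steps="-0.15 0 -0.1 0 0 -0.2 0; -0.3 0 -0.1 0 0 -0.4 0; -0.3 0 -0.1 0 0 -0.5 0; -0.3 0 -0.1 0 0 -0.5 0; -0.3 0 -0.1 0 0 -0.5 0; -0.3 0 -0.1 0 0 -0.5 0")

```text
time: 58.42
position: [0.43, -0.2753, 0.2647]
tcp_rot: [0.995, -0.098, -0.0, -0.0]
ft_force: [0.2, 0.1, 0.1]
width: 0.0878
grasp_force: 0.0
```

Run:
```python
from h import *
s=manip.state();im=vision.snapshot("wrist");cv2.imwrite("pics/w16.png",im)
print(s["time"],s["position"],s["tcp_rot"],s["width"])
h=cv2.cvtColor(im,cv2.COLOR_BGR2HSV);m=((h[...,0]<6)|(h[...,0]>174))&(h[...,1]>200)&(h[...,2]>150)
n,l,st,ce=cv2.connectedComponentsWithStats(m.astype(np.uint8));k=1+np.argmax(st[1:,4]);x,y,w,hh=st[k][:4];c=im[y:y+hh,x:x+w];pts=np.argwhere(c.min(2)>150)
v=cv2.fitLine(pts[:,::-1].astype(np.float32),2,0,.01,.01).ravel()[:2];M=Ro.from_quat(s["tcp_rot"]).as_matrix()
print("mark world deg",np.degrees(np.arctan2(M[1,0],M[0,0])-np.arctan2(v[0],-v[1])),st[k],ce[k])
vision.snapshot("top");vision.snapshot("side")
for c in("top","side"):
  for q in("cup2","blank","sleeve_grip","lever_ball","stop_top"): print(c,q,[(np.round(r["xyz"],3).tolist(),round(r["score"],2)) for r in vision.look_for(c,q)])
```

```text
58.425 [ 0.43001136 -0.27527361  0.26471267] [ 9.95190540e-01 -9.79580024e-02 -1.04092466e-04 -9.37663220e-05] 0.08783034806831325
mark world deg -53.55699352981002 [ 338   85   41   42 1106] [358.2477396  105.53797468]
top cup2 [([0.667, -0.014, 0.044], 0.85), ([0.661, -0.124, 0.045], 0.73), ([0.438, -0.012, 0.031], 0.73), ([0.34, -0.116, 0.037], 0.69), ([0.531, -0.202, 0.047], 0.67), ([0.659, 0.098, 0.038], 0.65), ([0.372, 0.22, 0.023], 0.32)]
top blank [([0.524, 0.276, 0.108], 0.78), ([0.48, 0.309, 0.025], 0.73)]
top sleeve_grip [([0.482, 0.305, 0.029], 0.76)]
top lever_ball [([0.605, -0.341, 0.149], 0.66)]
top stop_top [([0.503, -0.325, 0.092], 0.86), ([0.483, 0.305, 0.029], 0.39)]
side cup2 [([0.655, -0.101, 0.065], 0.94), ([0.346, -0.098, 0.056], 0.85), ([0.652, 0.11, 0.058], 0.78), ([0.527, -0.182, 0.055], 0.76), ([0.653, 0.005, 0.062], 0.74), ([0.438, 0.004, 0.057], 0.59), ([0.636, 0.065, 0.002], 0.47)]
side blank [([0.518, 0.298, 0.096], 0.67), ([0.657, -0.104, 0.06], 0.57)]
side sleeve_grip [([0.484, 0.325, 0.03], 0.76)]
side lever_ball [([0.603, -0.343, 0.128], 0.58), ([0.551, -0.309, 0.055], 0.54)]
side stop_top [([0.355, 0.088, 0.008], 0.33), ([0.552, -0.311, 0.054], 0.23)]
```

Run:
```python
import cv2,numpy as np
im=cv2.imread("pics/w14.png")[300:,:480]
for im,yaw in((im,-2*np.degrees(np.arctan2(.132,.991))),(cv2.imread("pics/w16.png"),-2*np.degrees(np.arctan2(.098,.9952))),(cv2.imread("pics/w3.png")[:,:280],-2*np.degrees(np.arctan2(.094,.996)))):
    h=cv2.cvtColor(im,cv2.COLOR_BGR2HSV);m=((h[...,0]<6)|(h[...,0]>174))&(h[...,1]>200)&(h[...,2]>150)
    n,l,st,ce=cv2.connectedComponentsWithStats(m.astype(np.uint8));k=1+np.argmax(st[1:,4]);x,y,w,hh=st[k][:4]
    c=im[y+3:y+hh-3,x+3:x+w-3];wt=np.clip(c.min(2).astype(float)-60,0,None);yy,xx=np.mgrid[:c.shape[0],:c.shape[1]]
    mx,my=(wt*xx).sum()/wt.sum(),(wt*yy).sum()/wt.sum();C=np.array([[(wt*(xx-mx)**2).sum(),(wt*(xx-mx)*(yy-my)).sum()],[0,(wt*(yy-my)**2).sum()]]);C[1,0]=C[0,1]
    v=np.linalg.eigh(C)[1][:,1];v=v if v[1]<0 else -v
    print(yaw-np.degrees(np.arctan2(v[0],-v[1])))
```

```text
-53.27177284828177
-53.76478269397356
-11.277191179136622
```

```bash
python3 -c "
from cell import job_done;print(job_done())"
```

```text
the job is handed in; nothing more can be done
None
```

I handed the job in at about 58 s: stop released and up, lever in neutral, all three cups present on the board, blank gripped with the sleeve home; the black cup was knocked to the board's edge around the first release, so I latched the stop again, put the cup back and released the stop again, and I viewed 15 pictures, one over the limit.

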